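# Close the prep containers with their own lids

## Robot

A 7-joint arm with a two-finger parallel gripper is mounted at the origin on a cart in front of the work surface, level with it; the furniture and walls round the work are solid. World frame = base frame: x ahead of the robot, y to its left, z up, the work surface at z = 0. Lengths are in m, angles in rad, forces in N, time in s.
With the tool pointing down it reaches from about 0.4 to 0.85 m from the base axis. Payload 4.5 kg.
Tool frame: the origin (TCP) lies midway between the tips of the shut fingers; the grasp point (between the pads) lies 19 mm behind it; z points along the fingers, y is the direction in which the jaws open and shut (so a half turn about z gives the same grasp; the last joint's range is limited). The gripper opens to 88 mm and grips with 3 to 60 N. Pads are 18 mm wide; open, the fingers measure 123 mm over their backs; the gripper's body (75 mm by 187 mm) begins 45 mm behind the grasp point.
Start: joints at [1.135, 0.689, -0.195, 1.565, 0.157, 0.902, -0.215], TCP at [0.283, -0.557, 0.239] pointing down, gripper open.
Joint ranges: [-3.01, 3.01], [-0.46, 2.08], [-1.47, 1.51], [0.13, 2.56], [-1, 4.14], [0.04, 2.09], [-2.66, 2.66]. Speed limits (rad/s): [2.57, 2.57, 3.14, 3.14, 3.14, 3.14, 3.14].

## Interface

Orientations are given as a unit quaternion [x, y, z, w].
In Python, from plant import get_state, snapshot, finish_job, find_in gives the robot as it stands.
- The arm moves only by the shell command python3 -m creep 'ROWS' [OPENING] [FORCE]. ROWS is JSON, one flat list of numbers, 6 for each row, row after row: the shift along the tool's x, y, z in mm, then the turn, a rotation vector about the tool's x, y, z in degrees. In form: [tx, ty, tz, wx, wy, wz, tx, ty, tz, wx, wy, wz, ...]. A call has 1 to 5 rows; each row shifts and turns the pose as measured when the row begins, along the tool's axes as they then stand; what a row does not reach is not made up. A row lasts 1/12 s, in which the tool goes at most 41.7 mm and 7.16 degrees, less where a joint would pass 70% of its speed; a pose out of reach is approached as far as the arm can. A call is refused whole if a number of a shift passes 41.7 or a number of a turn 7.16, either way. A call with a gripper value outside its range is refused whole. OPENING is the finger opening in mm, from 0 to 88.1, set as the call begins (- or left out, the last holds). The fingers move at their own pace and stop on an object; FORCE is the grip in N (left out, the last holds). Time passes only in rows, so rows that do not move let the fingers close. It gives the time, the measured TCP pose, the force and the opening at its end, in the units of the state.
- get_state(): the state, without advancing time (a new reading comes with each control period).
- snapshot(name): name is "scene" or "side" or "wrist"; returns a dict with "color" (480x640x3 uint8, red, green, blue), "intrinsics" (3x3 intrinsics, pixels), "extrinsics" (4x4, takes a point from world to camera coordinates). Camera axes: x right, y down, z forward; pixel columns grow to the right and rows downward; lengths in m; the calibration is good to about 2 mm. A picture is of the moment at which its call begins. There is no depth.
- finish_job(): hands the job in, once; it reports no verdict.
Trained networks look in the newest picture that a camera, given by its name, has taken for a name from the list of things; names that differ only in an ending like _2 or _b are one class to them, and where a whole thing is asked for, a point or a joint stands for the part that bears it (a point fixed in the world has none). Each returns a list of dicts, best first, with "score" (0 to 1); they miss things now and then, are a little off and sometimes report something else, mostly with a low value. They report only what shows in the picture. A call takes as long as a camera call.
- find_in(thing, camera): "xy" ([column, row] in pixels, amid what is visible of it).
The state is a dict: "clock": time; "q": joint angles; "qd": joint speeds; "joint_torque": joint torques, N m; "tool_pos": TCP position; "eef_rot": TCP orientation; "contact_force": force on the tool from outside, world axes, zero at the start; "moment": the same for the moment, N m; "opening": opening from 0.0 (shut) to 1.0 (fully open).
Only numpy, scipy, OpenCV 4.12 (cv2) and the standard library are available. Lean on these libraries where they do the work, as an engineer would, in place of code of your own. Each camera call takes 0.05 s, during which the arm holds its last target.

## Task

Close the four steel prep containers for the night: put on each one the lid that fits it in shape and size, dropped fully home so that it lies level on the rim all round. Leave the containers, the timer and the little sauce pot standing where they are.

Things in the scene. Friction and masses are not known exactly. Their poses are not given: they have to be found in the camera images.
- small_round_container: Small round open steel container, empty, loose, 0.4 kg, 102 mm across over the rim lip, mouth 90 mm across. Origin: centre of its underside, z up; it stands on the table, its rim 45 mm above the origin.
- small_round_lid_handle (a point): Small round steel lid, 108 mm across, 0.15 kg, lying right way up; in the middle a black knob 26 mm across, 31-48 mm above its underside. Point: middle of the handle, 41 mm above the underside, z up. Below, a plug 9 mm deep tapers from 82 mm across to 70 mm across and drops into the small round container's mouth, the flange then on the rim, the point 77 mm above that container's origin. Any yaw fits.
- large_round_container: Large round open steel container, empty, loose, 0.4 kg, 136 mm across over the rim lip, mouth 124 mm across. Origin: centre of its underside, z up; it stands on the table, its rim 45 mm above the origin.
- large_round_lid_handle (a point): Large round steel lid, 142 mm across, 0.15 kg, lying right way up; in the middle a black knob 26 mm across, 31-48 mm above its underside. Point: middle of the handle, 41 mm above the underside, z up. Below, a plug 9 mm deep tapers from 116 mm across to 104 mm across and drops into the large round container's mouth, the flange then on the rim, the point 77 mm above that container's origin. Any yaw fits.
- square_container: Square open steel container, empty, loose, 0.4 kg, 108 (x) by 108 mm (y) over the rim lip, mouth 96 (x) by 96 mm (y), rounded corners. Origin: centre of its underside, z up; it stands on the table, its rim 45 mm above the origin.
- square_lid_handle (a point): Square steel lid, 114 (x) by 114 mm (y), 0.15 kg, lying right way up; in the middle a black bar 48 mm long (x), 14 wide (y), 32-51 mm above its underside. Point: middle of the handle, 41 mm above the underside, z up. Below, a plug 9 mm deep tapers from 88 (x) by 88 mm (y) to 76 (x) by 76 mm (y) and drops into the square container's mouth, the flange then on the rim, the point 77 mm above that container's origin. Fits at any quarter turn.
- oblong_container: Oblong open steel container, empty, loose, 0.4 kg, 148 (x) by 96 mm (y) over the rim lip, mouth 136 (x) by 84 mm (y), rounded corners. Origin: centre of its underside, z up; it stands on the table, its rim 45 mm above the origin.
- oblong_lid_handle (a point): Oblong steel lid, 154 (x) by 102 mm (y), 0.15 kg, lying right way up; in the middle a black bar 60 mm long (x), 14 wide (y), 32-51 mm above its underside. Point: middle of the handle, 41 mm above the underside, z up. Below, a plug 9 mm deep tapers from 128 (x) by 76 mm (y) to 116 (x) by 64 mm (y) and drops into the oblong container's mouth, the flange then on the rim, the point 77 mm above that container's origin. Fits long side to long side.
- timer_centre (a point): Bystander: round twist timer with a white base and a red top, 62 mm across, 40 mm tall, loose. The point is on its axis, 18 mm above the table.
- sauce_pot_centre (a point): Bystander: small lidded portion pot with green sauce and a clear lid, 53 mm across, 36 mm tall, loose. The point is on its axis, 18 mm above the table.

How it is judged:
At the end, for the whole second after the job is handed in: Every lid is released and at rest on the container of its own shape and size: centred within 8 mm, plug in the mouth and flange on the rim (handle point 73 to 80 mm above the container's underside), level within 0.06 rad, the containers upright (horizontal distance between small_round_lid_handle and small_round_container below 0.008 m and z of small_round_lid_handle in the frame of small_round_container between 0.073 and 0.08 m and angle between each of small_round_lid_handle, large_round_lid_handle, square_lid_handle, oblong_lid_handle's own z axis and vertical below 0.06 rad and angle between each of small_round_container, large_round_container, square_container, oblong_container's own z axis and vertical below 0.05 rad and linear speed of each of small_round_lid, large_round_lid, square_lid, oblong_lid below 0.02 m/s and horizontal distance between large_round_lid_handle and large_round_container below 0.008 m and z of large_round_lid_handle in the frame of large_round_container between 0.073 and 0.08 m and horizontal distance between square_lid_handle and square_container below 0.008 m and z of square_lid_handle in the frame of square_container between 0.073 and 0.08 m and horizontal distance between oblong_lid_handle and oblong_container below 0.008 m and z of oblong_lid_handle in the frame of oblong_container between 0.073 and 0.08 m); the robot touches nothing.
It fails at once if a container is shoved more than 40 mm from where it stood (distance of any of small_round_container, large_round_container, square_container, oblong_container from where it was at the start of the episode above 0.04 m).
It fails at once if the timer or the sauce pot is moved more than 30 mm (distance of any of timer_centre, sauce_pot_centre from where it was at the start of the episode above 0.03 m).
It also fails if it takes over 99 s, if anything falls off the work surface, if the arm or the gripper's body presses on something with over 40 N, if the wrist force passes 120 N, or if a joint passes its speed limit or range.

## Working session

There is one attempt and no reset: what is moved stays moved. The work goes in short steps, Python scripts to look and compute and a shell command to move; the robot and the scene stay as the last step left them, time stands still between calls to the robot, and variables do not carry over. Pictures are saved under pics/ and viewed, and the job is handed in when it is done.

```bash
mkdir -p pics; ls; python3 - <<'E'
from plant import *
import cv2
s=get_state(); print(s)
for n in ["scene","side","wrist"]:
    d=snapshot(n); cv2.imwrite(f"pics/{n}0.png",d["color"][:,:,::-1]); print(n,d["intrinsics"].tolist(),d["extrinsics"].round(4).tolist())
E
```

```text
pics
{'clock': 0.0, 'q': array([ 1.13476865,  0.6899444 , -0.19449831,  1.56635285,  0.15731364,
        0.90246886, -0.21513626]), 'qd': array([-0.00129609,  0.0010346 ,  0.00126669, -0.00084839,  0.00084997,
       -0.00018733,  0.00053791]), 'joint_torque': array([-2.16239964e-04, -5.27556252e+01, -1.26681324e+00, -1.53423607e+01,
       -5.25814877e-02,  6.61088954e-03,  1.21004982e-04]), 'tool_pos': array([ 0.28262124, -0.55674931,  0.23793198]), 'eef_rot': array([ 9.72528708e-01,  2.32781266e-01, -2.79752772e-04, -8.45844521e-04]), 'contact_force': array([-0.16490451, -0.17585367, -0.15722465]), 'moment': array([-0.03605877,  0.03637439, -0.01041146]), 'opening': 1.0008152778123438}
scene [[562.8741822698653, 0.0, 329.2869847547883], [0.0, 562.8741822698653, 232.92545852400127], [0.0, 0.0, 1.0]] [[0.6278, -0.7781, 0.0219, -0.3741], [-0.3043, -0.2712, -0.9132, 0.1795], [0.7164, 0.5666, -0.407, 1.0169], [0.0, 0.0, 0.0, 1.0]]
side [[467.9979156177678, 0.0, 316.03582812511104], [0.0, 467.9979156177678, 248.19684251409112], [0.0, 0.0, 1.0]] [[-0.9226, -0.3851, 0.0222, 0.4662], [-0.2285, 0.4992, -0.8358, 0.21], [0.3108, -0.7762, -0.5486, 0.8504], [0.0, 0.0, 0.0, 1.0]]
wrist [[348.3411857145238, 0.0, 319.68046180772745], [0.0, 348.3411857145238, 242.45637272996115], [0.0, 0.0, 1.0]] [[0.4529, -0.8916, -0.0025, -0.6232], [-0.8582, -0.4367, 0.27, -0.0365], [-0.2418, -0.1201, -0.9629, 0.3898], [0.0, 0.0, 0.0, 1.0]]
```

View pics/scene0.png

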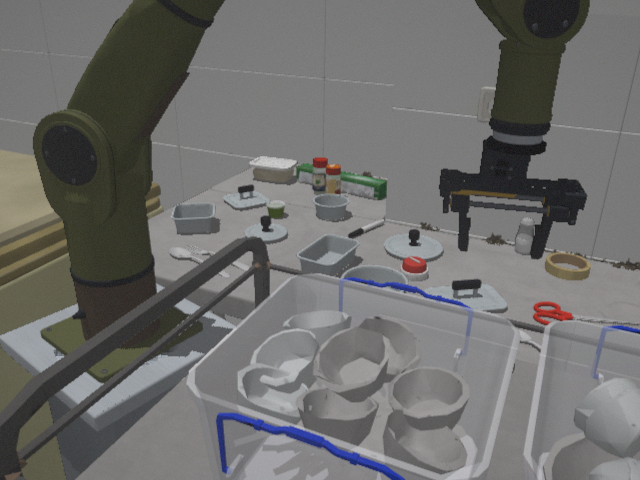

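View pics/side0.png

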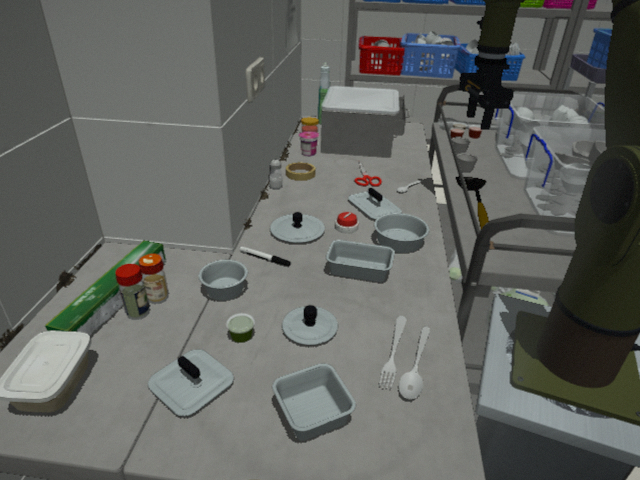

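View pics/wrist0.png

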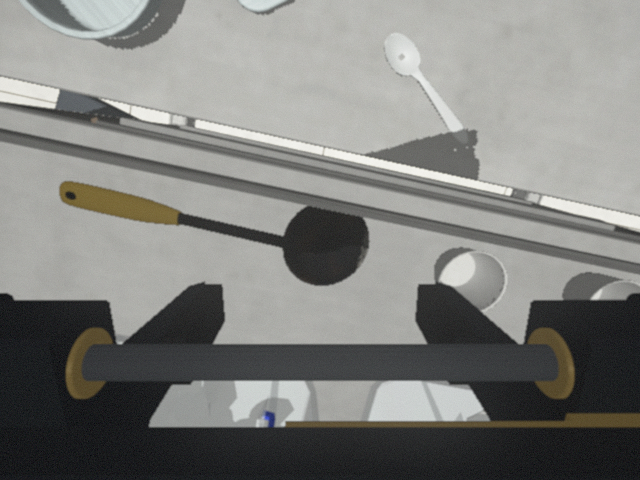

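```bash
python3 - <<'E'
from plant import *
N=["small_round_container","large_round_container","square_container","oblong_container","small_round_lid_handle","large_round_lid_handle","square_lid_handle","oblong_lid_handle","timer_centre","sauce_pot_centre"]
for c in ["scene","side"]:
    for n in N: print(c,n,[(round(r["score"],2),[round(float(v),1) for v in r["xy"]]) for r in find_in(n,c)][:4])
print(get_state()["clock"])
E
```

```text
scene small_round_container [(0.83, [330.0, 205.1]), (0.55, [330.3, 256.3])]
scene large_round_container [(0.6, [379.7, 272.7])]
scene square_container [(0.71, [193.7, 216.0]), (0.49, [330.8, 204.7]), (0.17, [245.5, 196.4])]
scene oblong_container [(0.62, [326.5, 255.8])]
scene small_round_lid_handle [(0.75, [266.6, 232.1])]
scene large_round_lid_handle [(0.82, [413.1, 244.9])]
scene square_lid_handle [(0.98, [245.1, 199.7]), (0.35, [265.5, 233.7])]
scene oblong_lid_handle [(0.7, [475.4, 295.2])]
scene timer_centre [(0.93, [415.1, 270.1]), (0.66, [474.8, 293.9])]
scene sauce_pot_centre [(0.52, [276.5, 207.7])]
side small_round_container [(0.66, [225.1, 279.1])]
side large_round_container [(0.64, [404.3, 229.9]), (0.21, [225.2, 279.2])]
side square_container [(0.89, [314.3, 402.6]), (0.39, [298.6, 229.0]), (0.15, [188.6, 381.5])]
side oblong_container [(0.55, [362.4, 261.8])]
side small_round_lid_handle [(0.63, [310.4, 324.8])]
side large_round_lid_handle [(0.96, [298.5, 230.9])]
side square_lid_handle [(0.73, [190.5, 384.2])]
side oblong_lid_handle [(0.97, [371.4, 203.0])]
side timer_centre [(0.67, [344.0, 224.8])]
side sauce_pot_centre [(0.61, [240.4, 324.3])]
1.15
```

```bash
cat > h.py <<'E'
import numpy as np, cv2
from scipy.optimize import minimize
from scipy.spatial.transform import Rotation as R
def ray(d,uv):
    K,E=d["intrinsics"],d["extrinsics"]
    r=E[:3,:3].T@np.linalg.solve(K,[uv[0],uv[1],1]); c=-E[:3,:3].T@E[:3,3]; return c,r
def onplane(d,uv,z):
    c,r=ray(d,uv); return c+r*(z-c[2])/r[2]
def proj(d,P):
    P=np.atleast_2d(P); E=d["extrinsics"]; p=P@E[:3,:3].T+E[:3,3]; q=p@d["intrinsics"].T; return q[:,:2]/q[:,2:]
def outl(sx,sy,r,n=40):
    # rounded rectangle / circle points
    hx,hy=sx/2-r,sy/2-r; pts=[]
    for k,(cx,cy) in enumerate([(hx,hy),(-hx,hy),(-hx,-hy),(hx,-hy)]):
        for a in np.linspace(0,np.pi/2,12): pts.append((cx+r*np.cos(a+k*np.pi/2),cy+r*np.sin(a+k*np.pi/2)))
    pts=np.array(pts+[pts[0]]); L=np.r_[0,np.cumsum(np.hypot(*np.diff(pts,axis=0).T))]
    s=np.linspace(0,L[-1],n*4,endpoint=False)
    return np.c_[np.interp(s,L,pts[:,0]),np.interp(s,L,pts[:,1])]
SH={"small_round_container":(.102,.102,.051,.045),"large_round_container":(.136,.136,.068,.045),
"square_container":(.108,.108,.02,.045),"oblong_container":(.148,.096,.02,.045),
"small_round_lid":(.108,.108,.054,.010),"large_round_lid":(.142,.142,.071,.010),
"square_lid":(.114,.114,.02,.010),"oblong_lid":(.154,.102,.02,.010)}
def pts3(n,p):
    sx,sy,r,z=SH[n]; o=outl(sx,sy,r); c,s=np.cos(p[2]),np.sin(p[2])
    return np.c_[p[0]+c*o[:,0]-s*o[:,1],p[1]+s*o[:,0]+c*o[:,1],np.full(len(o),z)]
def grad(d,blur=1.2):
    g=cv2.GaussianBlur(cv2.cvtColor(d["color"],cv2.COLOR_RGB2GRAY).astype(np.float32),(0,0),blur)
    return cv2.Sobel(g,cv2.CV_32F,1,0)/8,cv2.Sobel(g,cv2.CV_32F,0,1)/8
def score(n,p,ds,gs):
    P=pts3(n,p); tot=0
    for d,(gx,gy) in zip(ds,gs):
        q=proj(d,P); t=np.roll(q,-1,0)-np.roll(q,1,0); t/=np.linalg.norm(t,axis=1)[:,None]+1e-9
        m=q.astype(np.float32)
        f=lambda g:cv2.remap(g,m[:,:1].copy(),m[:,1:].copy(),cv2.INTER_LINEAR)[:,0]
        e=np.abs(f(gx)*t[:,1]-f(gy)*t[:,0]); tot+=np.minimum(e,12).mean()
    return tot
def fit(n,x0,ds,rng=.025,yaws=None):
    best=None
    rnd='round' in n
    if yaws is None: yaws=[0] if rnd else np.arange(0,np.pi if 'obl' in n else np.pi/2,np.pi/24)
    for blur,step in [(3,.005),(1.2,None)]:
        gs=[grad(d,blur) for d in ds]
        if step:
            c=[(score(n,(x0[0]+a,x0[1]+b,y),ds,gs),x0[0]+a,x0[1]+b,y) for a in np.arange(-rng,rng+1e-6,step) for b in np.arange(-rng,rng+1e-6,step) for y in yaws]
            c.sort(reverse=True); cand=c[:4]
        else:
            for _,x,y,w in cand:
                f=lambda v:-score(n,(v[0]/100,v[1]/100,0 if rnd else v[2]/5),ds,gs)
                v0=np.array([x*100,y*100,w*5])
                r=minimize(f,v0,method="Nelder-Mead",options=dict(initial_simplex=np.vstack([v0,v0+[.4,0,0],v0+[0,.4,0],v0+[0,0,.4]]),maxiter=200))
                if best is None or -r.fun>best[0]: best=(-r.fun,r.x[0]/100,r.x[1]/100,0 if rnd else r.x[2]/5)
    return best
def draw(im,d,n,p,col):
    q=proj(d,pts3(n,p)); cv2.polylines(im,[np.round(q*8).astype(np.int32)],True,col,1,cv2.LINE_AA,3)
E
python3 - <<'E'
from plant import *
from h import *
S={}
px={"small_round_container":[225,272],"large_round_container":[401,224],"square_container":[313,390],"oblong_container":[360,256],
"small_round_lid":[310,327],"large_round_lid":[298,229],"square_lid":[190,384],"oblong_lid":[374,205]}
sc={"small_round_container":[330,202],"square_container":[194,212],"oblong_container":[328,250],
"small_round_lid":[266,233],"large_round_lid":[413,247],"square_lid":[246,201],"oblong_lid":[475,298]}
a=snapshot("side");b=snapshot("scene")
ia=a["color"][:,:,::-1].copy();ib=b["color"][:,:,::-1].copy()
for n in px:
    z=SH[n][3]; x0=onplane(a,px[n],z)[:2]; x1=onplane(b,sc[n],z)[:2] if n in sc else None
    f=fit(n,x0,[a]); 
    f2=fit(n,x0,[a,b]) if n in sc else f
    print(n,x0.round(3),None if x1 is None else x1.round(3),np.round(f,4),np.round(f2,4))
    draw(ia,a,n,f[1:],(0,0,255));draw(ia,a,n,f2[1:],(0,255,0));draw(ib,b,n,f2[1:],(0,255,0))
cv2.imwrite("pics/sf.png",ia);cv2.imwrite("pics/cf.png",ib)
print(onplane(a,[346,229],0),onplane(a,[240,330],.018),onplane(a,[344,222],.018))
E
```

```text
small_round_container [0.685 0.069] [0.674 0.062] [6.8083 0.6817 0.0739 0.    ] [11.6737  0.6818  0.0745  0.    ]
large_round_container [ 0.395 -0.286] None [ 8.6762  0.3958 -0.2701  0.    ] [ 8.6762  0.3958 -0.2701  0.    ]
square_container [0.395 0.279] [0.386 0.273] [8.2572 0.3862 0.3028 0.8216] [11.1654  0.396   0.2938  0.762 ]
oblong_container [ 0.444 -0.107] [ 0.439 -0.122] [ 8.7655  0.4403 -0.1119  0.2423] [15.4496  0.4429 -0.1209  0.1626]
small_round_lid [0.47  0.115] [0.469 0.101] [7.6622 0.4745 0.1071 0.    ] [14.1081  0.4742  0.1086  0.    ]
large_round_lid [ 0.643 -0.209] [ 0.644 -0.219] [ 8.564   0.65   -0.2188  0.    ] [14.7398  0.6494 -0.2154  0.    ]
square_lid [0.598 0.323] [0.591 0.302] [7.719  0.6019 0.3147 1.244 ] [15.6497  0.6035  0.3145  1.251 ]
oblong_lid [ 0.503 -0.419] [ 0.52  -0.439] [ 8.8904  0.5054 -0.4288  2.3931] [13.8657  0.5026 -0.4269  2.3495]
[ 0.53543564 -0.27678297  0.        ] [0.5836167  0.18431129 0.018     ] [ 0.54304201 -0.27945693  0.018     ]
```

```bash
cd pics; python3 -c "
import cv2
a=cv2.imread('sf.png');cv2.imwrite('sf2.png',cv2.resize(a[160:450,130:470],None,fx=2.05,fy=2.05,interpolation=2))
a=cv2.imread('cf.png');cv2.imwrite('cf2.png',cv2.resize(a[170:330,150:530],None,fx=2.1,fy=2.1,interpolation=2))"
```

```text
(no output)
```

View pics/sf2.png

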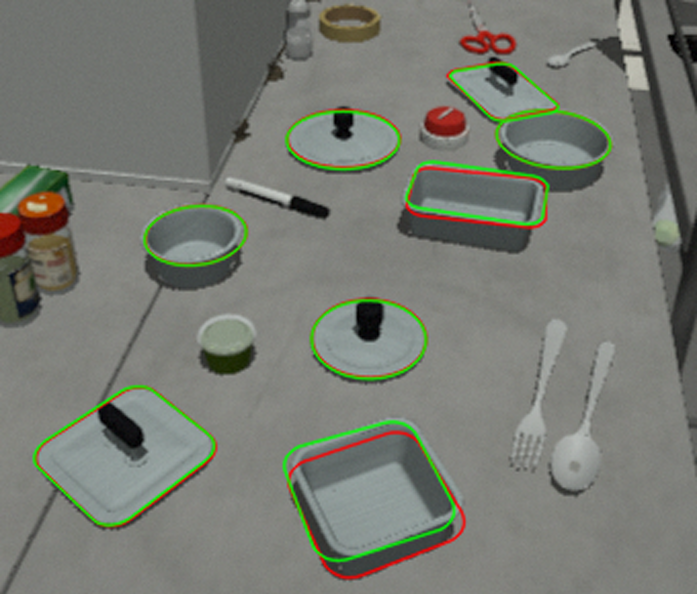

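View pics/cf2.png

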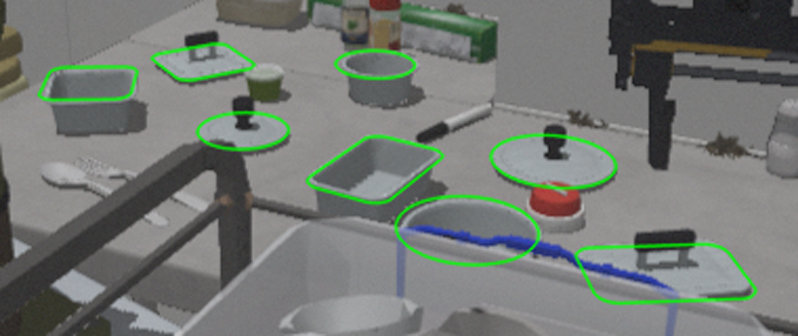

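```bash
cat >> h.py <<'E'
def wrap(a,m): return (a+m/2)%m-m/2
def plan(pos,yawdeg=None,sym=180,nrow=None,show=True):
    """rows in tool frame to reach pos (TCP) with tool-x yaw yawdeg (deg), tool down"""
    from plant import get_state
    s=get_state(); p=np.array(s["tool_pos"]); r=R.from_quat(s["eef_rot"])
    X=r.as_matrix()[:,0]; cur=np.degrees(np.arctan2(X[1],X[0]))
    dy=0 if yawdeg is None else wrap(yawdeg-cur,sym)
    D=np.array(pos)-p
    n=nrow or max(1,int(np.ceil(np.linalg.norm(D)*1e3/40)),int(np.ceil(abs(dy)/6.9)))
    yt=np.radians(cur+dy)
    T=np.c_[[np.cos(yt),np.sin(yt),0],[np.sin(yt),-np.cos(yt),0],[0,0,-1]]
    rv=(r.inv()*R.from_matrix(T)).as_rotvec()
    print("cur",p.round(4),"yaw",round(cur,1),"dyaw",round(dy,1),"rows",n,"q7",s["q"][6].round(2))
    rr=r
    for i in range(n):
        t=rr.inv().apply(D/n)*1e3; print(np.round(t,1).tolist()+np.degrees(rv/n).round(2).tolist()); rr=rr*R.from_rotvec(rv/n)
E
python3 - <<'E'
from plant import *
from h import *
d=snapshot("wrist");E=d["extrinsics"];s=get_state()
r=R.from_quat(s["eef_rot"]).as_matrix();c=-E[:3,:3].T@E[:3,3]
print("cam in tool",r.T@(c-s["tool_pos"]),"cam z axis in tool",r.T@E[2,:3], "cam x", r.T@E[0,:3])
plan([0.40,-0.43,0.27],-45)
E
```

```text
cam in tool [ 0.07022252 -0.0004999  -0.14554323] cam z axis in tool [-2.69847305e-01 -8.96802041e-04  9.62902709e-01] cam x [6.62292521e-05 9.99999547e-01 9.49912604e-04]
cur [ 0.283  -0.5573  0.2388] yaw 26.9 dyaw -71.9 rows 11 q7 -0.22
[14.7, -5.5, -2.8, 0.0, -0.0, 6.54]
[14.0, -7.1, -2.8, 0.0, -0.0, 6.54]
[13.1, -8.7, -2.8, 0.0, -0.0, 6.54]
[12.0, -10.1, -2.8, 0.0, -0.0, 6.54]
[10.8, -11.4, -2.8, 0.0, -0.0, 6.54]
[9.4, -12.6, -2.8, 0.0, -0.0, 6.54]
[7.9, -13.6, -2.8, 0.0, -0.0, 6.54]
[6.3, -14.4, -2.8, 0.0, -0.0, 6.54]
[4.6, -15.0, -2.8, 0.0, -0.0, 6.54]
[2.9, -15.4, -2.8, 0.0, -0.0, 6.54]
[1.1, -15.7, -2.8, 0.0, -0.0, 6.54]
```

```bash
python3 - <<'E'
from h import *
plan([0.42,-0.34,0.28],-45)
E
```

```text
cur [ 0.283  -0.5573  0.2388] yaw 26.9 dyaw -71.9 rows 11 q7 -0.22
[20.0, -12.0, -3.8, 0.0, -0.0, 6.54]
[18.6, -14.2, -3.8, 0.0, -0.0, 6.54]
[16.8, -16.2, -3.8, 0.0, -0.0, 6.54]
[14.9, -18.0, -3.8, 0.0, -0.0, 6.54]
[12.7, -19.6, -3.8, 0.0, -0.0, 6.54]
[10.4, -20.9, -3.8, 0.0, -0.0, 6.54]
[8.0, -22.0, -3.7, 0.0, -0.0, 6.54]
[5.4, -22.7, -3.7, 0.0, -0.0, 6.54]
[2.8, -23.2, -3.7, 0.0, -0.0, 6.54]
[0.1, -23.4, -3.7, 0.0, -0.0, 6.54]
[-2.5, -23.2, -3.7, 0.0, -0.0, 6.54]
```

```bash
python3 -m creep '[20,-12,-4,0,0,6.5,18.5,-14,-4,0,0,6.5,17,-16,-4,0,0,6.5,15,-18,-4,0,0,6.5,12.5,-19.5,-4,0,0,6.5]' 88 20
python3 -m creep '[10.5,-21,-4,0,0,6.5,8,-22,-4,0,0,6.5,5.5,-22.5,-4,0,0,6.5,3,-23,-4,0,0,6.5,0,-23.5,-4,0,0,6.5]'
python3 - <<'E'
from h import *
plan([0.42,-0.34,0.28],-45)
E
```

```text
clock: 1.72
tool_pos: [0.342, -0.4621, 0.2576]
eef_rot: [0.998, -0.067, -0.001, 0.001]
contact_force: [1.3, 0.1, 0.2]
opening: 0.998
clock: 2.13
tool_pos: [0.4119, -0.3613, 0.2787]
eef_rot: [0.934, -0.358, -0.0, 0.001]
contact_force: [0.4, -0.3, 0.2]
opening: 1.0
cur [ 0.4119 -0.3613  0.2787] yaw -41.9 dyaw -3.1 rows 1 q7 -1.54
[-8.2, -21.2, -1.3, 0.14, -0.03, 3.06]
```

```bash
cat >> h.py <<'E'
def look(tag,guess,yaws={},rng=.02):
    from plant import snapshot,get_state
    d=snapshot("wrist"); im=d["color"][:,:,::-1].copy(); out={}
    for n,x in guess.items():
        w=None
        if len(x)>2: w=x[2]+np.radians([-12,-8,-4,0,4,8,12])
        f=fit(n,x[:2],[d],rng,w); out[n]=f[1:]; print(n,np.round(f,4),"yawdeg",round(np.degrees(f[3]),1)); draw(im,d,n,f[1:],(0,255,0))
    cv2.imwrite(f"pics/{tag}.png",im); return d,out
E
python3 - <<'E'
from h import *
look("w1",{"oblong_lid":(.5026,-.4269,2.3495)})
E
```

```text
oblong_lid [ 5.2381  0.4835 -0.4341  2.4032] yawdeg 137.7
```

View pics/w1.png

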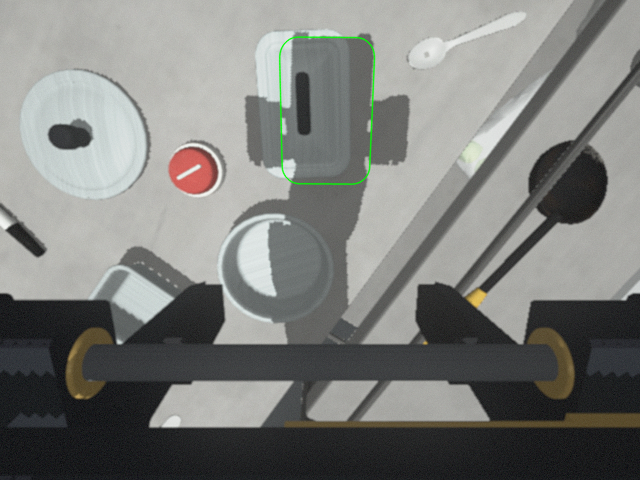

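```bash
cat >> h.py <<'E'
def blob(d,uv,z=.048,thr=50):
    m=(d["color"].max(axis=2)<thr).astype(np.uint8); m[285:]=0
    n,l,st,ce=cv2.connectedComponentsWithStats(m)
    k=min([i for i in range(1,n) if st[i,4]>60],key=lambda i:np.hypot(*(ce[i]-uv)))
    c=cv2.findContours((l==k).astype(np.uint8),cv2.RETR_EXTERNAL,cv2.CHAIN_APPROX_NONE)[0][0]
    (cx,cy),(w,h),a=cv2.minAreaRect(c); box=cv2.boxPoints(((cx,cy),(w,h),a))
    P=np.array([onplane(d,b,z) for b in box]); e1,e2=P[1]-P[0],P[2]-P[1]; e=e1 if np.hypot(*e1[:2])>np.hypot(*e2[:2]) else e2
    X=onplane(d,(cx,cy),z)
    print("blob px",np.round((cx,cy),1),"area",st[k,4],"size mm",np.round([np.linalg.norm(e1)*1e3,np.linalg.norm(e2)*1e3],0),"xy",X[:2].round(4),"yaw",np.degrees(np.arctan2(e[1],e[0])).round(1))
    return X[:2]
E
python3 - <<'E'
from h import *
d,o=look("w2",{"large_round_container":(.3958,-.2701)})
blob(d,(303,103))
draw(im:=cv2.imread("pics/w2.png"),d,"oblong_lid",(.5026,-.4269,2.3495),(0,0,255));draw(im,d,"large_round_lid",(.6494,-.2154,0),(0,0,255));draw(im,d,"oblong_container",(.4429,-.1209,.1626),(0,0,255))
cv2.imwrite("pics/w2.png",im)
E
```

```text
large_round_container [ 5.9624  0.3898 -0.2826  0.    ] yawdeg 0.0
blob px [311.6 108.1] area 415 size mm [11. 47.] xy [ 0.5016 -0.4179] yaw 140.5
```

View pics/w2.png

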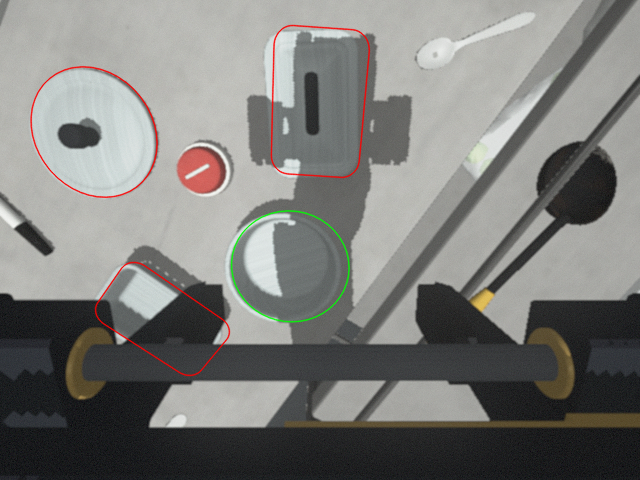

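```bash
python3 - <<'E'
from h import *
d,o=look("w3",{"large_round_container":(.3958,-.2701)})
for t in (40,50,60,70,80): blob(d,(311,103),.05,t)
blob(d,(80,135),.04,60)
im=cv2.imread("pics/w3.png")
cv2.imwrite("pics/w3c.png",cv2.resize(im[10:330,200:420],None,fx=1.8,fy=1.8,interpolation=2))
E
```

```text
large_round_container [ 5.8914  0.39   -0.2822  0.    ] yawdeg 0.0
blob px [542.4 173.4] area 147 size mm [42.  9.] xy [ 0.2912 -0.56  ] yaw -55.9
blob px [309.5 103.5] area 448 size mm [11. 55.] xy [ 0.5049 -0.4209] yaw 138.6
blob px [309.  103.5] area 698 size mm [12. 57.] xy [ 0.5052 -0.4205] yaw 138.6
blob px [309.4 103.5] area 745 size mm [12. 57.] xy [ 0.505  -0.4208] yaw 140.0
blob px [309.5 103. ] area 791 size mm [58. 13.] xy [ 0.5052 -0.4212] yaw -42.0
blob px [ 75.3 134.2] area 387 size mm [23. 40.] xy [ 0.6464 -0.2152] yaw -139.1
```

View pics/w3c.png

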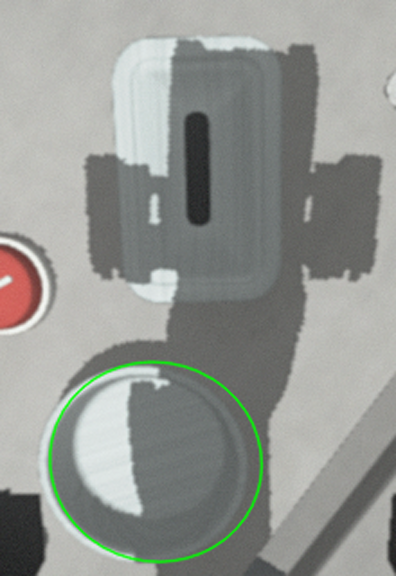

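```bash
python3 - <<'E'
from h import *
plan([0.505,-0.4208,0.08],-41)
E
```

```text
cur [ 0.4131 -0.3603  0.2787] yaw -41.2 dyaw 0.2 rows 6 q7 -1.54
[18.1, -2.6, 33.1, 0.02, -0.01, -0.04]
[18.1, -2.6, 33.1, 0.02, -0.01, -0.04]
[18.1, -2.5, 33.1, 0.02, -0.01, -0.04]
[18.1, -2.5, 33.1, 0.02, -0.01, -0.04]
[18.2, -2.5, 33.1, 0.02, -0.01, -0.04]
[18.2, -2.5, 33.1, 0.02, -0.01, -0.04]
```

```bash
python3 -m creep '[18,-2.5,33,0,0,0,18,-2.5,33,0,0,0,18,-2.5,33,0,0,0,18,-2.5,33,0,0,0,18,-2.5,33,0,0,0]' 60
python3 -m creep '[18,-2.5,33,0,0,0,0,0,0,0,0,0]'
python3 - <<'E'
from h import *
from plant import *
plan([0.505,-0.4208,0.022],-41)
d=snapshot("wrist"); cv2.imwrite("pics/w4.png",d["color"][:,:,::-1])
E
```

```text
clock: 2.7
tool_pos: [0.4894, -0.4227, 0.1173]
eef_rot: [0.936, -0.351, 0.008, 0.006]
contact_force: [0.6, -0.3, -0.0]
opening: 0.686
clock: 2.87
tool_pos: [0.502, -0.4353, 0.0743]
eef_rot: [0.936, -0.351, 0.003, 0.005]
contact_force: [-0.5, 0.9, -1.9]
opening: 0.682
cur [ 0.502  -0.4353  0.0743] yaw -41.1 dyaw 0.1 rows 2 q7 -1.51
[-3.8, -6.6, 26.1, 0.19, -0.26, -0.03]
[-3.7, -6.5, 26.1, 0.19, -0.26, -0.03]
```

View pics/w4.png

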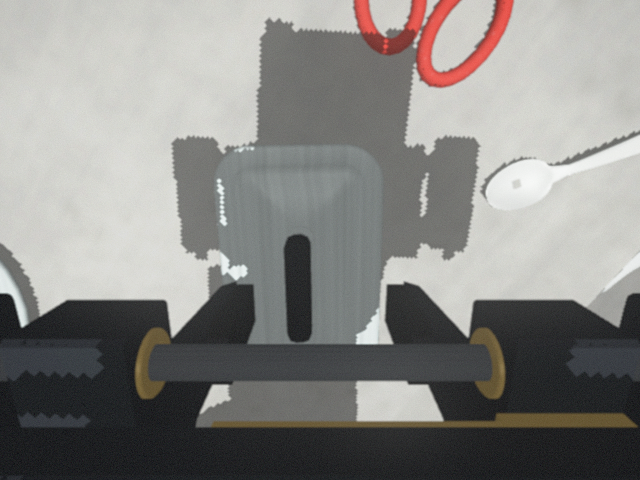

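```bash
python3 -m creep '[-3,-6,10,0,0,0,-3,-6,15,0,0,0,0,0,0,0,0,0]'
python3 - <<'E'
from h import *
plan([0.505,-0.4208,0.022],-41)
E
```

```text
clock: 3.17
tool_pos: [0.5023, -0.4267, 0.0554]
eef_rot: [0.936, -0.353, 0.006, 0.007]
contact_force: [-0.3, 1.2, -0.1]
opening: 0.681
cur [ 0.5023 -0.4267  0.0554] yaw -41.3 dyaw 0.3 rows 1 q7 -1.52
[-2.4, -6.6, 33.3, 0.54, -0.9, -0.3]
```

```bash
python3 -m creep '[-1,-4,16,0.3,-0.5,0,-1,-4,16,0.3,-0.5,0,0,-1,5,0,0,0,0,0,0,0,0,0]'
python3 - <<'E'
from h import *
from plant import *
plan([0.505,-0.4208,0.022],-41)
d=snapshot("wrist"); cv2.imwrite("pics/w5.png",d["color"][:,:,::-1])
E
```

```text
clock: 3.5
tool_pos: [0.5075, -0.4214, 0.025]
eef_rot: [0.936, -0.353, 0.003, 0.001]
contact_force: [1.0, 1.0, 0.2]
opening: 0.678
cur [ 0.5075 -0.4214  0.025 ] yaw -41.3 dyaw 0.3 rows 1 q7 -1.52
[-2.3, 1.2, 2.9, -0.07, -0.4, -0.3]
```

View pics/w5.png

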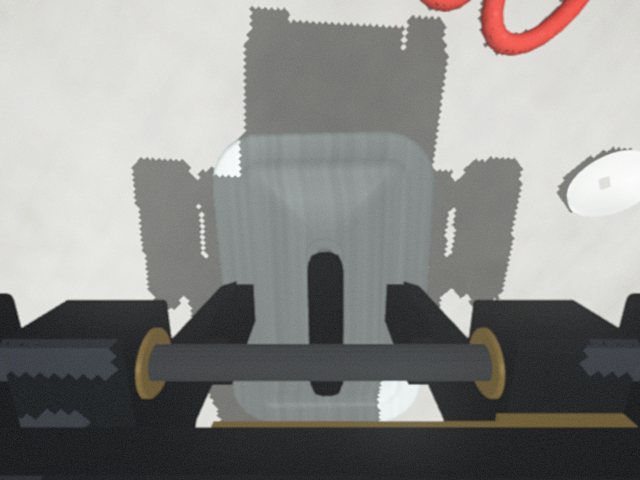

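```bash
python3 -m creep '[-1,1,3,0,0,0,0,0,0,0,0,0,0,0,0,0,0,0,0,0,0,0,0,0]' 4 30
python3 -m creep '[0,0,0,0,0,0,0,0,0,0,0,0]'
python3 - <<'E'
from h import *
plan([0.4429,-0.1209,0.24],9.3)
E
```

```text
clock: 3.88
tool_pos: [0.5066, -0.4238, 0.0254]
eef_rot: [0.936, -0.353, 0.006, 0.002]
contact_force: [-0.3, -0.2, 0.1]
opening: 0.404
clock: 4.05
tool_pos: [0.5069, -0.4242, 0.0261]
eef_rot: [0.936, -0.353, 0.006, 0.002]
contact_force: [0.2, 0.5, 0.9]
opening: 0.254
cur [ 0.5069 -0.4242  0.0261] yaw -41.3 dyaw 50.6 rows 10 q7 -1.51
[-24.5, -18.6, -21.7, 0.03, -0.07, -5.06]
[-22.8, -20.7, -21.7, 0.03, -0.07, -5.06]
[-21.0, -22.6, -21.6, 0.03, -0.07, -5.06]
[-18.9, -24.4, -21.6, 0.03, -0.07, -5.06]
[-16.7, -26.0, -21.6, 0.03, -0.07, -5.06]
[-14.4, -27.4, -21.5, 0.03, -0.07, -5.06]
[-11.9, -28.5, -21.5, 0.03, -0.07, -5.06]
[-9.4, -29.5, -21.5, 0.03, -0.07, -5.06]
[-6.8, -30.2, -21.4, 0.03, -0.07, -5.06]
[-4.1, -30.7, -21.4, 0.03, -0.07, -5.06]
```

```bash
python3 -m creep '[0,0,2,0,0,0,0,0,0,0,0,0,0,0,0,0,0,0]'
python3 -m creep '[0,0,-10,0,0,0,0,0,-20,0,0,0,0,0,-20,0,0,0,0,0,-20,0,0,0,0,0,0,0,0,0]'
python3 - <<'E'
from h import *
plan([0.4429,-0.1209-.10,0.26],9.3)
E
```

```text
clock: 4.3
tool_pos: [0.5071, -0.4244, 0.0242]
eef_rot: [0.936, -0.353, 0.007, 0.003]
contact_force: [0.2, 0.9, 2.6]
opening: 0.156
clock: 4.72
tool_pos: [0.5046, -0.4222, 0.096]
eef_rot: [0.936, -0.353, 0.004, 0.001]
contact_force: [1.1, -0.8, -0.9]
opening: 0.157
cur [ 0.5046 -0.4222  0.096 ] yaw -41.3 dyaw 50.6 rows 8 q7 -1.52
[-22.3, -13.8, -20.7, 0.03, -0.05, -6.33]
[-20.6, -16.2, -20.7, 0.03, -0.05, -6.33]
[-18.7, -18.4, -20.6, 0.03, -0.05, -6.33]
[-16.6, -20.3, -20.6, 0.03, -0.05, -6.33]
[-14.3, -22.0, -20.6, 0.03, -0.05, -6.33]
[-11.8, -23.5, -20.6, 0.03, -0.05, -6.33]
[-9.1, -24.7, -20.5, 0.03, -0.05, -6.33]
[-6.4, -25.5, -20.5, 0.03, -0.05, -6.33]
```

```bash
python3 - <<'E'
from h import *
plan([0.44,-0.31,0.40],80)
E
```

```text
cur [ 0.5046 -0.4222  0.096 ] yaw -41.3 dyaw -58.7 rows 9 q7 -1.52
[-13.4, -4.6, -33.9, -0.02, -0.05, 6.52]
[-13.8, -3.1, -33.9, -0.02, -0.05, 6.52]
[-14.1, -1.4, -33.9, -0.02, -0.05, 6.52]
[-14.2, 0.2, -33.9, -0.02, -0.05, 6.52]
[-14.1, 1.8, -33.8, -0.02, -0.05, 6.52]
[-13.8, 3.4, -33.8, -0.02, -0.05, 6.52]
[-13.4, 5.0, -33.8, -0.02, -0.05, 6.52]
[-12.8, 6.5, -33.8, -0.02, -0.05, 6.52]
[-12.0, 7.9, -33.8, -0.02, -0.05, 6.52]
```

```bash
python3 - <<'E'
from h import *
plan([0.44,-0.31,0.40],80,360)
E
```

```text
cur [ 0.5046 -0.4222  0.096 ] yaw -41.3 dyaw 121.3 rows 18 q7 -1.52
[-6.7, -2.3, -16.9, 0.03, -0.01, -6.74]
[-6.4, -3.1, -16.9, 0.03, -0.01, -6.74]
[-6.0, -3.8, -16.9, 0.03, -0.01, -6.74]
[-5.5, -4.5, -16.9, 0.03, -0.01, -6.74]
[-4.9, -5.1, -16.9, 0.03, -0.01, -6.74]
[-4.3, -5.7, -16.9, 0.03, -0.01, -6.74]
[-3.6, -6.1, -16.9, 0.03, -0.01, -6.74]
[-2.9, -6.5, -16.9, 0.03, -0.01, -6.74]
[-2.1, -6.8, -16.9, 0.03, -0.01, -6.74]
[-1.3, -7.0, -16.9, 0.03, -0.01, -6.74]
[-0.4, -7.1, -16.9, 0.03, -0.01, -6.74]
[0.4, -7.1, -16.9, 0.03, -0.01, -6.74]
[1.2, -7.1, -16.9, 0.03, -0.01, -6.74]
[2.1, -6.9, -16.9, 0.03, -0.01, -6.74]
[2.8, -6.6, -16.9, 0.03, -0.01, -6.74]
[3.6, -6.2, -16.9, 0.03, -0.01, -6.74]
[4.3, -5.8, -16.9, 0.03, -0.01, -6.74]
[4.9, -5.2, -16.9, 0.03, -0.01, -6.74]
```

```bash
python3 -m creep '[-7,-2,-17,0,0,-6.7,-6,-3,-17,0,0,-6.7,-6,-4,-17,0,0,-6.7,-5.5,-4.5,-17,0,0,-6.7,-5,-5,-17,0,0,-6.7]'
python3 -m creep '[-4,-6,-17,0,0,-6.7,-3.5,-6,-17,0,0,-6.7,-3,-6.5,-17,0,0,-6.7,-2,-7,-17,0,0,-6.7,-1,-7,-17,0,0,-6.7]'
python3 -m creep '[-0.5,-7,-17,0,0,-6.7,0.5,-7,-17,0,0,-6.7,1,-7,-17,0,0,-6.7,2,-7,-17,0,0,-6.7,3,-6.5,-17,0,0,-6.7]'
python3 -m creep '[3.5,-6,-17,0,0,-6.7,4,-6,-17,0,0,-6.7,5,-5,-17,0,0,-6.7,0,0,0,0,0,0]'
python3 - <<'E'
from h import *
from plant import *
d=snapshot("wrist"); im=d["color"][:,:,::-1].copy()
for n,p in {"oblong_container":(.4429,-.1209,.1626),"large_round_lid":(.648,-.2154,0),"small_round_container":(.6818,.0745,0)}.items(): draw(im,d,n,p,(0,0,255))
cv2.imwrite("pics/w6.png",im)
plan([0.4429,-0.1209,0.24],9.3)
E
```

```text
clock: 5.13
tool_pos: [0.4831, -0.3888, 0.1792]
eef_rot: [0.998, -0.056, -0.001, 0.001]
contact_force: [-0.1, -0.1, -2.1]
opening: 0.152
clock: 5.55
tool_pos: [0.4618, -0.3549, 0.2654]
eef_rot: [0.969, 0.249, -0.004, -0.001]
contact_force: [0.4, -0.6, -1.3]
opening: 0.157
clock: 5.97
tool_pos: [0.4393, -0.3226, 0.3518]
eef_rot: [0.848, 0.53, -0.006, -0.005]
contact_force: [-0.0, -0.4, -1.5]
opening: 0.148
clock: 6.3
tool_pos: [0.4264, -0.3032, 0.4063]
eef_rot: [0.735, 0.678, -0.005, -0.006]
contact_force: [1.0, 0.2, -0.0]
opening: 0.154
cur [ 0.4258 -0.3038  0.4046] yaw 85.1 dyaw -75.8 rows 11 q7 0.21
[16.7, 0.4, 15.0, -0.08, 0.05, 6.89]
[16.6, -1.6, 15.0, -0.08, 0.05, 6.89]
[16.3, -3.6, 15.0, -0.08, 0.05, 6.89]
[15.7, -5.6, 15.0, -0.08, 0.05, 6.89]
[14.9, -7.4, 15.0, -0.08, 0.05, 6.89]
[13.9, -9.2, 15.0, -0.08, 0.05, 6.89]
[12.7, -10.8, 15.0, -0.08, 0.05, 6.89]
[11.2, -12.3, 15.0, -0.08, 0.05, 6.89]
[9.7, -13.6, 15.0, -0.08, 0.05, 6.89]
[8.0, -14.6, 15.0, -0.08, 0.05, 6.89]
[6.1, -15.5, 15.0, -0.08, 0.05, 6.89]
```

View pics/w6.png

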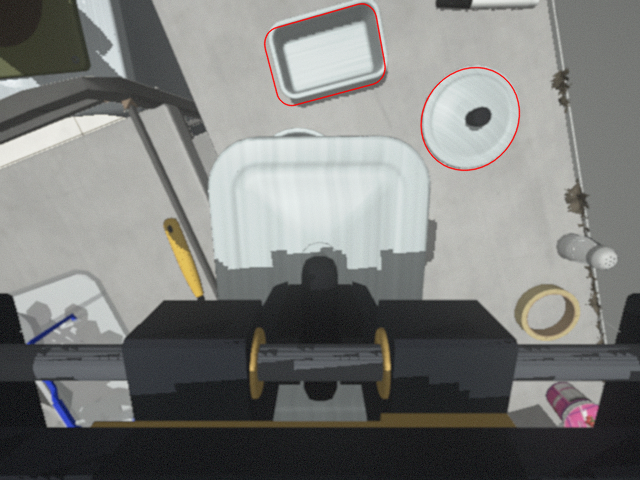

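```bash
cat >> h.py <<'E'
def intool(d,uv,zt):
    """pixel -> tool-frame point at tool z = zt"""
    from plant import get_state
    s=get_state(); M=R.from_quat(s["eef_rot"]).as_matrix(); c,r=ray(d,uv)
    c=M.T@(c-s["tool_pos"]); r=M.T@r; return c+r*(zt-c[2])/r[2]
E
python3 - <<'E'
from h import *
d,o=look("w7",{"oblong_container":(.4429,-.1209,.1626),"large_round_lid":(.648,-.2154)})
for uv in [(320,136),(209,200),(431,200),(211,230),(428,230)]: print(intool(d,uv,.012).round(4))
im=cv2.imread("pics/w7.png");cv2.imwrite("pics/w7c.png",cv2.resize(im[0:200,230:560],None,fx=2.2,fy=2.2,interpolation=2))
blob(d,(478,118),.046,60)
E
```

```text
oblong_container [ 8.9699  0.4478 -0.1138  0.1567] yawdeg 9.0
large_round_lid [ 7.567   0.65   -0.2119  0.    ] yawdeg 0.0
[0.0745 0.0008 0.012 ]
[ 0.0464 -0.0499  0.012 ]
[0.0466 0.0517 0.012 ]
[ 0.0323 -0.0502  0.012 ]
[0.0325 0.0516 0.012 ]
blob px [475.9 118.2] area 113 size mm [19. 23.] xy [ 0.6407 -0.2161] yaw -52.4
```

View pics/w7c.png

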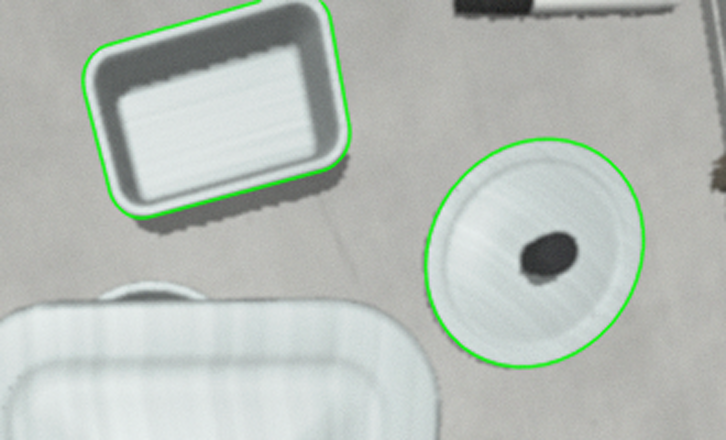

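```bash
python3 - <<'E'
from h import *
plan([0.448,-0.1165,0.15],9)
E
```

```text
cur [ 0.4253 -0.3041  0.4033] yaw 85.0 dyaw -76.0 rows 12 q7 0.2
[15.7, 0.9, 21.1, -0.08, 0.05, 6.33]
[15.7, -0.8, 21.1, -0.08, 0.05, 6.33]
[15.5, -2.6, 21.1, -0.08, 0.05, 6.33]
[15.1, -4.3, 21.2, -0.08, 0.05, 6.33]
[14.5, -6.0, 21.2, -0.08, 0.05, 6.33]
[13.7, -7.6, 21.2, -0.08, 0.05, 6.33]
[12.8, -9.1, 21.2, -0.08, 0.05, 6.33]
[11.7, -10.5, 21.2, -0.08, 0.05, 6.33]
[10.4, -11.7, 21.2, -0.08, 0.05, 6.33]
[9.0, -12.8, 21.1, -0.08, 0.05, 6.33]
[7.6, -13.8, 21.1, -0.08, 0.05, 6.33]
[6.0, -14.5, 21.1, -0.08, 0.05, 6.33]
```

```bash
python3 -m creep '[15.5,1,21,0,0,6.3,15.5,-1,21,0,0,6.3,15.5,-2.5,21,0,0,6.3,15,-4,21,0,0,6.3,14.5,-6,21,0,0,6.3]'
python3 -m creep '[13.5,-7.5,21,0,0,6.3,13,-9,21,0,0,6.3,11.5,-10.5,21,0,0,6.3,10.5,-11.5,21,0,0,6.3,9,-13,21,0,0,6.3]'
python3 -m creep '[7.5,-14,21,0,0,6.3,6,-14.5,21,0,0,6.3,0,0,0,0,0,0]'
python3 - <<'E'
from h import *
plan([0.448,-0.1165,0.105],9)
E
```

```text
clock: 6.82
tool_pos: [0.4349, -0.2322, 0.2906]
eef_rot: [0.905, 0.426, -0.009, -0.004]
contact_force: [0.1, -0.1, -1.9]
opening: 0.155
clock: 7.23
tool_pos: [0.4431, -0.1539, 0.1733]
eef_rot: [0.99, 0.14, -0.015, -0.002]
contact_force: [-0.4, 0.4, -1.9]
opening: 0.154
clock: 7.48
tool_pos: [0.4451, -0.1189, 0.1228]
eef_rot: [1.0, 0.02, -0.021, 0.0]
contact_force: [-0.9, 0.2, -2.2]
opening: 0.157
cur [ 0.4451 -0.1189  0.1228] yaw 2.3 dyaw 6.7 rows 1 q7 -1.46
[3.7, -2.3, 17.6, -0.17, 2.4, -6.7]
```

```bash
python3 -m creep '[2,-1,5,0,1.2,-3.4,2,-1,5,0,1.2,-3.3,0,0,0,0,0,0]'
python3 - <<'E'
from h import *
from plant import *
plan([0.448,-0.1165,0.105],9)
for c in("side","scene"):
    d=snapshot(c); im=d["color"][:,:,::-1].copy(); 
    draw(im,d,"oblong_container",(.4478,-.1138,.157),(0,255,0)); draw(im,d,"oblong_container",(.4429,-.1209,.157),(0,0,255))
    x,y,w,h=(290,180,150,120) if c=="side" else (250,170,160,130)
    cv2.imwrite(f"pics/p1{c}.png",cv2.resize(im[y:y+h,x:x+w],None,fx=4,fy=4,interpolation=2))
E
```

```text
clock: 7.73
tool_pos: [0.4466, -0.1175, 0.1096]
eef_rot: [0.997, 0.082, -0.003, -0.001]
contact_force: [0.2, 1.3, -1.3]
opening: 0.156
cur [ 0.4466 -0.1175  0.1096] yaw 9.4 dyaw -0.4 rows 1 q7 -1.39
[1.6, -0.8, 4.6, -0.09, 0.36, 0.42]
```

View pics/p1side.png

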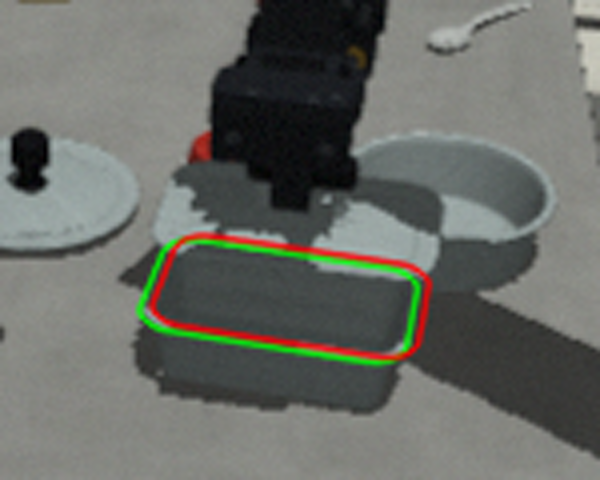

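View pics/p1scene.png

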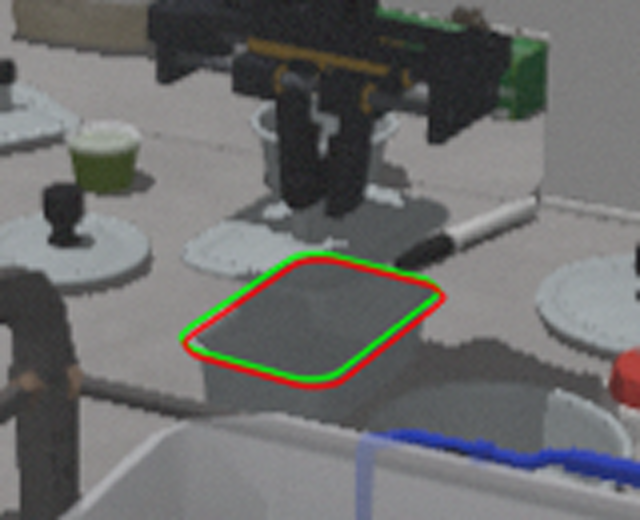

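```bash
python3 - <<'E'
from h import *
plan([0.4495,-0.1146,0.085],9)
E
python3 -m creep '[3,-3,12,0,0.3,0,1,-1,10,0,0.1,0,0,0,0,0,0,0]'
python3 - <<'E'
from h import *
plan([0.4495,-0.1146,0.062],9)
E
```

```text
cur [ 0.4475 -0.1179  0.1105] yaw 9.2 dyaw -0.2 rows 1 q7 -1.39
[2.6, -2.9, 25.5, -0.06, 0.29, 0.19]
clock: 8.08
tool_pos: [0.4524, -0.1165, 0.0899]
eef_rot: [0.997, 0.076, 0.003, 0.001]
contact_force: [-0.5, 0.1, -1.5]
opening: 0.155
cur [ 0.4524 -0.1165  0.0899] yaw 8.7 dyaw 0.3 rows 1 q7 -1.41
[-2.8, -2.4, 27.9, 0.14, -0.3, -0.26]
```

```bash
python3 -m creep '[-2,-2,12,0,-0.3,0,0,0,8,0,0,0,0,0,5,0,0,0,0,0,3,0,0,0]'
python3 - <<'E'
from h import *
plan([0.4495,-0.1146,0.060],9)
E
```

```text
clock: 8.42
tool_pos: [0.4524, -0.1179, 0.0635]
eef_rot: [0.997, 0.073, 0.002, 0.003]
contact_force: [-0.0, 0.6, -1.3]
opening: 0.152
cur [ 0.4524 -0.1179  0.0635] yaw 8.4 dyaw 0.6 rows 1 q7 -1.41
[-2.4, -3.7, 3.4, 0.34, -0.23, -0.6]
```

```bash
python3 -m creep '[-2,-3,2,0.3,0,0,0,0,3,0,0,0,0,0,2,0,0,0,0,0,0,0,0,0]'
python3 - <<'E'
from h import *
from plant import *
plan([0.4495,-0.1146,0.060],9)
for c in("side","scene"):
    d=snapshot(c); im=d["color"][:,:,::-1].copy(); 
    x,y,w,h=(290,180,150,120) if c=="side" else (250,170,160,130)
    cv2.imwrite(f"pics/p2{c}.png",cv2.resize(im[y:y+h,x:x+w],None,fx=4,fy=4,interpolation=2))
E
```

```text
clock: 8.75
tool_pos: [0.4502, -0.1154, 0.0604]
eef_rot: [0.997, 0.073, 0.004, 0.001]
contact_force: [0.1, 1.2, -1.4]
opening: 0.156
cur [ 0.4502 -0.1154  0.0604] yaw 8.4 dyaw 0.6 rows 1 q7 -1.42
[-0.6, -0.9, 0.4, 0.1, -0.43, -0.63]
```

View pics/p2side.png

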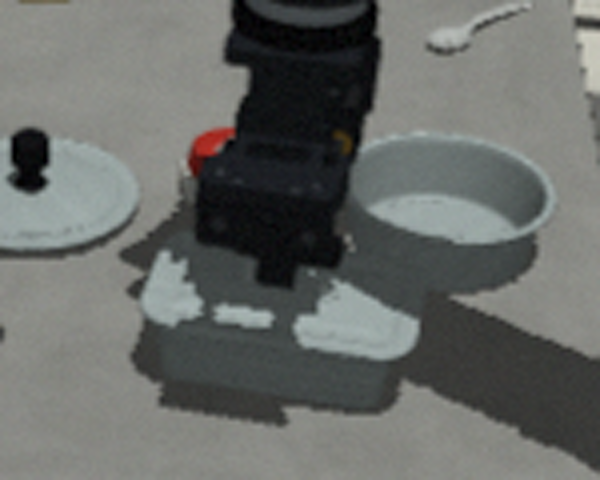

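View pics/p2scene.png

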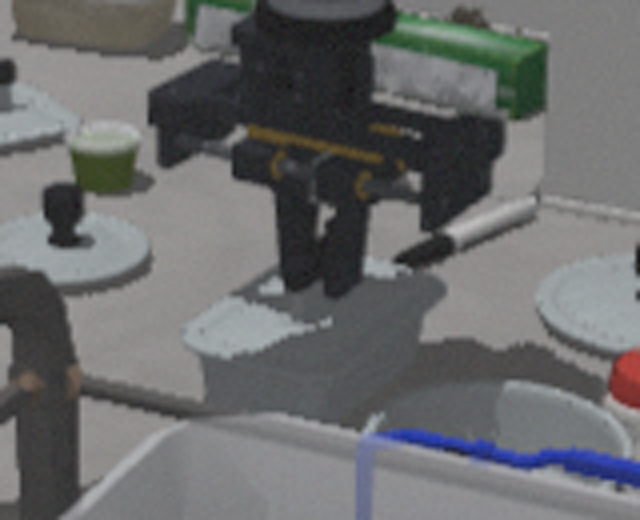

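Looks seated in the mouth. Release to about 50 mm opening and lift straight.

```bash
python3 -m creep '[0,0,0,0,0,0,0,0,0,0,0,0,0,0,0,0,0,0,0,0,0,0,0,0]' 55
python3 -m creep '[0,0,-10,0,0,0,0,0,-25,0,0,0,0,0,-35,0,0,0,0,0,-35,0,0,0]'
python3 - <<'E'
from h import *
from plant import *
for c in("side","scene"):
    d=snapshot(c); im=d["color"][:,:,::-1].copy(); 
    x,y,w,h=(290,180,150,120) if c=="side" else (250,170,160,130)
    cv2.imwrite(f"pics/p3{c}.png",cv2.resize(im[y:y+h,x:x+w],None,fx=4,fy=4,interpolation=2))
plan([0.648,-0.214,0.15])
E
```

```text
clock: 9.18
tool_pos: [0.4504, -0.1156, 0.0599]
eef_rot: [0.997, 0.073, 0.004, 0.0]
contact_force: [0.4, -0.0, 0.3]
opening: 0.434
clock: 9.52
tool_pos: [0.4455, -0.1145, 0.1636]
eef_rot: [0.997, 0.073, -0.004, -0.001]
contact_force: [0.5, -0.8, -0.2]
opening: 0.622
cur [ 0.4491 -0.1153  0.1669] yaw 8.4 dyaw 0 rows 6 q7 -1.4
[30.4, 21.1, 2.9, 0.0, -0.04, -0.0]
[30.4, 21.1, 2.9, 0.0, -0.04, -0.0]
[30.4, 21.1, 2.9, 0.0, -0.04, -0.0]
[30.4, 21.1, 2.9, 0.0, -0.04, -0.0]
[30.4, 21.1, 2.9, 0.0, -0.04, -0.0]
[30.4, 21.1, 2.8, 0.0, -0.04, -0.0]
```

View pics/p3side.png

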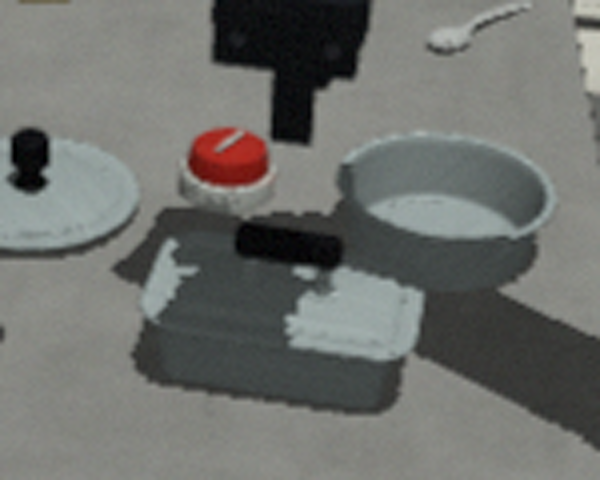

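View pics/p3scene.png

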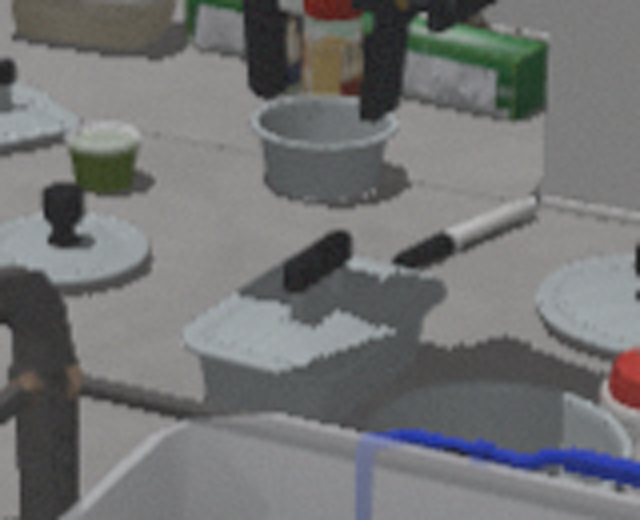

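```bash
python3 - <<'E'
from h import *
plan([0.60,-0.25,0.30],165,360)
E
```

```text
cur [ 0.4491 -0.1153  0.1669] yaw 8.4 dyaw 156.6 rows 23 q7 -1.4
[5.7, 6.7, -5.8, 0.01, -0.0, -6.81]
[4.8, 7.4, -5.8, 0.01, -0.0, -6.81]
[3.9, 7.9, -5.8, 0.01, -0.0, -6.81]
[2.9, 8.3, -5.8, 0.01, -0.0, -6.81]
[1.9, 8.6, -5.8, 0.01, -0.0, -6.81]
[0.9, 8.8, -5.8, 0.01, -0.0, -6.81]
[-0.1, 8.8, -5.8, 0.01, -0.0, -6.81]
[-1.2, 8.7, -5.8, 0.01, -0.0, -6.81]
[-2.2, 8.5, -5.8, 0.01, -0.0, -6.81]
[-3.2, 8.2, -5.8, 0.01, -0.0, -6.81]
[-4.1, 7.8, -5.8, 0.01, -0.0, -6.81]
[-5.0, 7.2, -5.8, 0.01, -0.0, -6.81]
[-5.9, 6.6, -5.8, 0.01, -0.0, -6.81]
[-6.6, 5.8, -5.8, 0.01, -0.0, -6.81]
[-7.2, 5.0, -5.8, 0.01, -0.0, -6.81]
[-7.8, 4.1, -5.8, 0.01, -0.0, -6.81]
[-8.2, 3.1, -5.8, 0.01, -0.0, -6.81]
[-8.5, 2.2, -5.8, 0.01, -0.0, -6.81]
[-8.7, 1.1, -5.8, 0.01, -0.0, -6.81]
[-8.8, 0.1, -5.8, 0.01, -0.0, -6.81]
[-8.7, -1.0, -5.8, 0.01, -0.0, -6.81]
[-8.6, -2.0, -5.8, 0.01, -0.0, -6.81]
[-8.3, -3.0, -5.8, 0.01, -0.0, -6.81]
```

```bash
python3 -m creep '[5.5,7,-6,0,0,-6.8,5,7.5,-6,0,0,-6.8,4,8,-6,0,0,-6.8,3,8,-6,0,0,-6.8,2,8.5,-6,0,0,-6.8]'
python3 -m creep '[1,9,-6,0,0,-6.8,0,9,-6,0,0,-6.8,-1,8.5,-6,0,0,-6.8,-2,8.5,-6,0,0,-6.8,-3,8,-6,0,0,-6.8]'
python3 -m creep '[-4,8,-6,0,0,-6.8,-5,7,-6,0,0,-6.8,-6,6.5,-6,0,0,-6.8,-6.5,6,-6,0,0,-6.8,-7,5,-6,0,0,-6.8]'
python3 -m creep '[-8,4,-6,0,0,-6.8,-8,3,-6,0,0,-6.8,-8.5,2,-6,0,0,-6.8,-8.5,1,-6,0,0,-6.8,-9,0,-6,0,0,-6.8]'
python3 -m creep '[-9,-1,-6,0,0,-6.8,-8.5,-2,-6,0,0,-6.8,0,0,0,0,0,0,0,0,0,0,0,0]'
python3 - <<'E'
from h import *
d,o=look("w8",{"large_round_container":(.392,-.28)})
plan([.648,-.214,.2])
E
```

```text
clock: 10.03
tool_pos: [0.48, -0.144, 0.1993]
eef_rot: [0.927, 0.374, 0.0, 0.001]
contact_force: [-0.1, -0.6, -0.1]
opening: 0.625
clock: 10.45
tool_pos: [0.5127, -0.1732, 0.229]
eef_rot: [0.768, 0.64, -0.002, -0.001]
contact_force: [-0.0, -0.3, 0.5]
opening: 0.624
clock: 10.87
tool_pos: [0.5458, -0.2019, 0.2575]
eef_rot: [0.535, 0.845, -0.004, -0.005]
contact_force: [0.7, -0.2, 0.1]
opening: 0.626
clock: 11.28
tool_pos: [0.5794, -0.2304, 0.2849]
eef_rot: [0.25, 0.968, -0.003, -0.01]
contact_force: [0.6, -0.1, -0.4]
opening: 0.623
clock: 11.62
tool_pos: [0.594, -0.2428, 0.2944]
eef_rot: [0.128, 0.992, -0.001, -0.012]
contact_force: [-0.7, -1.0, 0.3]
opening: 0.624
large_round_container [ 6.0844  0.3931 -0.2749  0.    ] yawdeg 0.0
cur [ 0.5938 -0.243   0.2943] yaw 165.3 dyaw 0 rows 3 q7 1.1
[-15.7, 14.1, 31.0, -0.12, -0.44, 0.0]
[-15.5, 14.1, 31.1, -0.12, -0.44, 0.0]
[-15.3, 14.0, 31.3, -0.12, -0.44, 0.0]
```

View pics/w8.png

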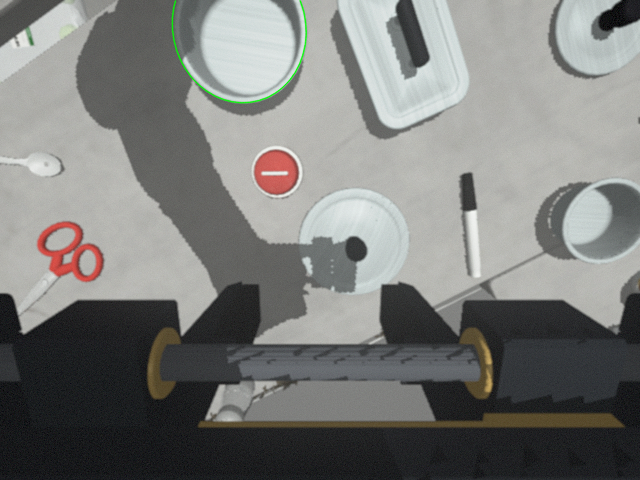

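```bash
python3 - <<'E'
from h import *
d,o=look("w9",{"large_round_container":(.393,-.275),"large_round_lid":(.648,-.214),"small_round_container":(.682,.0745)})
a=blob(d,(355,249),.047,55)
plan([a[0],a[1],.07])
E
```

```text
large_round_container [ 6.0533  0.3931 -0.2748  0.    ] yawdeg 0.0
large_round_lid [ 7.6023  0.6505 -0.2125  0.    ] yawdeg 0.0
small_round_container [5.8096 0.6828 0.0766 0.    ] yawdeg 0.0
blob px [401.6  17.4] area 68 size mm [ 5. 26.] xy [ 0.4237 -0.1136] yaw 4.2
cur [ 0.5936 -0.2428  0.2944] yaw 165.3 dyaw 0 rows 8 q7 1.1
[24.0, 10.4, 28.5, -0.05, -0.17, 0.0]
[24.1, 10.4, 28.5, -0.05, -0.17, 0.0]
[24.2, 10.4, 28.4, -0.05, -0.17, 0.0]
[24.2, 10.3, 28.4, -0.05, -0.17, 0.0]
[24.3, 10.3, 28.3, -0.05, -0.17, 0.0]
[24.4, 10.3, 28.2, -0.05, -0.17, 0.0]
[24.5, 10.3, 28.2, -0.05, -0.17, 0.0]
[24.6, 10.3, 28.1, -0.05, -0.17, 0.0]
```

View pics/w9.png

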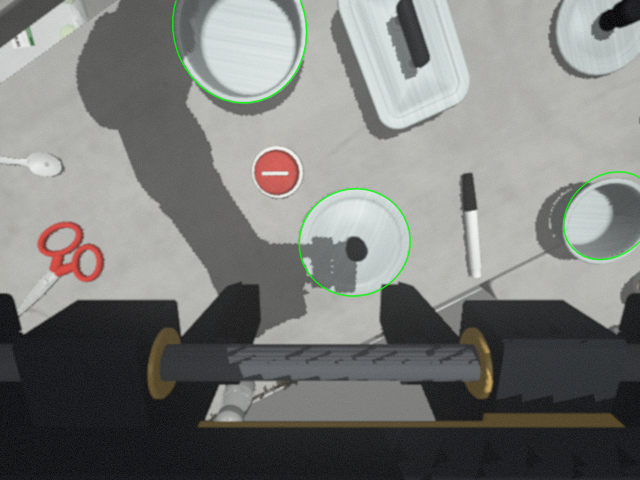

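```bash
python3 - <<'E'
from h import *
plan([.6505,-.2125,.08])
E
```

```text
cur [ 0.5936 -0.2428  0.2944] yaw 165.3 dyaw 0 rows 6 q7 1.1
[-8.7, 7.5, 35.5, -0.06, -0.22, 0.0]
[-8.6, 7.5, 35.5, -0.06, -0.22, 0.0]
[-8.4, 7.4, 35.6, -0.06, -0.22, 0.0]
[-8.3, 7.4, 35.6, -0.06, -0.22, 0.0]
[-8.2, 7.4, 35.7, -0.06, -0.22, 0.0]
[-8.0, 7.3, 35.7, -0.06, -0.22, 0.0]
```

```bash
python3 -m creep '[-8.5,7.5,35.5,0,-0.2,0,-8.5,7.5,35.5,0,-0.2,0,-8.5,7.5,35.5,0,-0.2,0,-8.5,7.5,35.5,0,-0.2,0,-8,7.5,35.5,0,-0.2,0]' 60
python3 -m creep '[-8,7,20,0,-0.2,0,0,0,0,0,0,0]'
python3 - <<'E'
from h import *
from plant import *
plan([.6505,-.2125,.022])
d=snapshot("wrist"); cv2.imwrite("pics/w10.png",d["color"][:,:,::-1])
E
```

```text
clock: 12.13
tool_pos: [0.6453, -0.2188, 0.1193]
eef_rot: [0.135, 0.991, -0.006, 0.005]
contact_force: [-0.5, -0.4, 0.2]
opening: 0.683
clock: 12.3
tool_pos: [0.6505, -0.2114, 0.09]
eef_rot: [0.134, 0.991, -0.006, 0.0]
contact_force: [-0.2, 0.9, 0.4]
opening: 0.681
cur [ 0.6505 -0.2114  0.09  ] yaw 164.5 dyaw 0 rows 2 q7 0.89
[-0.1, -0.1, 34.0, -0.32, 0.04, -0.0]
[-0.1, -0.3, 34.0, -0.32, 0.04, -0.0]
```

View pics/w10.png

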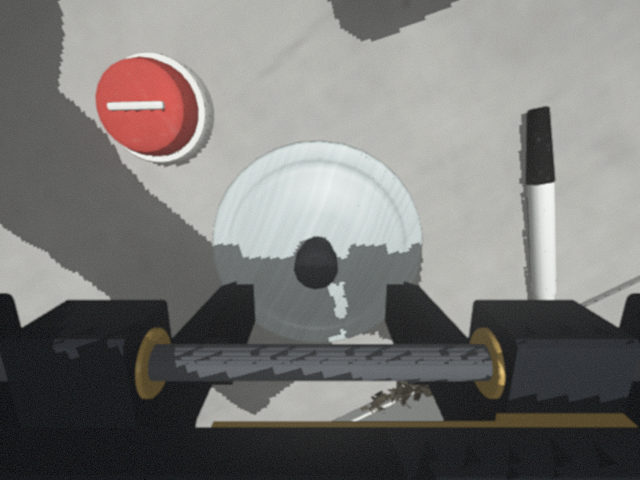

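```bash
python3 - <<'E'
from h import *
from plant import *
d=snapshot("wrist")
print(intool(d,(316,262),.047))
blob(d,(316,262),.045,60)
plan([.6505,-.2125,.022])
E
```

```text
[ 0.00566994 -0.00042441  0.047     ]
blob px [317. 261.] area 985 size mm [23. 28.] xy [ 0.6459 -0.212 ] yaw -14.7
cur [ 0.6512 -0.2131  0.094 ] yaw 164.5 dyaw 0 rows 2 q7 0.9
[0.6, 0.6, 36.0, -0.34, 0.15, -0.0]
[0.5, 0.4, 36.0, -0.34, 0.15, -0.0]
```

```bash
python3 -m creep '[2,0,25,-0.3,0,0,2,0,25,-0.3,0,0,0,0,14,0,0,0,0,0,5,0,0,0,0,0,0,0,0,0]'
python3 - <<'E'
from h import *
from plant import *
plan([.648,-.2125,.024])
d=snapshot("wrist"); cv2.imwrite("pics/w11.png",d["color"][:,:,::-1])
E
```

```text
clock: 12.82
tool_pos: [0.6524, -0.216, 0.0349]
eef_rot: [0.139, 0.99, -0.002, 0.01]
contact_force: [0.5, 0.1, 0.2]
opening: 0.673
cur [ 0.6524 -0.216   0.0349] yaw 164.1 dyaw 0 rows 1 q7 0.84
[5.4, 2.2, 10.8, -0.1, 1.22, -0.0]
```

View pics/w11.png

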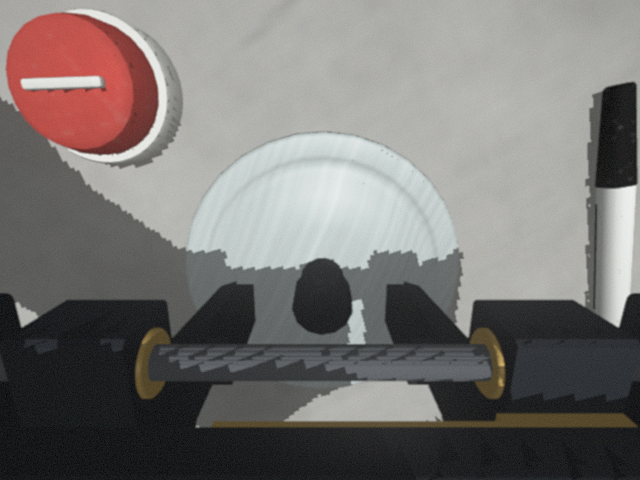

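```bash
python3 -m creep '[4,1,7,0,0.8,0,2,1,6,0,0.4,0,0,0,0,0,0,0]'
python3 - <<'E'
from h import *
plan([.648,-.2125,.024])
E
```

```text
clock: 13.12
tool_pos: [0.6499, -0.2129, 0.026]
eef_rot: [0.139, 0.99, -0.001, 0.003]
contact_force: [-0.2, -0.5, 0.7]
opening: 0.676
cur [ 0.6499 -0.2129  0.026 ] yaw 164.0 dyaw 0 rows 1 q7 0.84
[1.9, -0.1, 2.0, -0.06, 0.32, -0.0]
```

```bash
python3 -m creep '[2,0,3,0,0.3,0,0,0,0,0,0,0,0,0,0,0,0,0,0,0,0,0,0,0,0,0,0,0,0,0]' 15
python3 -m creep '[0,0,0,0,0,0,0,0,0,0,0,0]'
python3 -m creep '[0,0,-10,0,0,0,0,0,-25,0,0,0,0,0,-35,0,0,0,0,0,-35,0,0,0,0,0,0,0,0,0]'
python3 - <<'E'
from h import *
from plant import *
d=snapshot("wrist"); cv2.imwrite("pics/w12.png",d["color"][:,:,::-1])
plan([.393,-.275,.14])
E
```

```text
clock: 13.53
tool_pos: [0.6488, -0.2118, 0.0238]
eef_rot: [0.139, 0.99, -0.0, 0.001]
contact_force: [0.5, -1.8, -0.5]
opening: 0.326
clock: 13.7
tool_pos: [0.6487, -0.2121, 0.0238]
eef_rot: [0.139, 0.99, -0.001, 0.001]
contact_force: [0.8, 0.9, -0.6]
opening: 0.274
clock: 14.12
tool_pos: [0.646, -0.211, 0.1311]
eef_rot: [0.139, 0.99, 0.0, -0.003]
contact_force: [1.6, 1.1, -1.1]
opening: 0.282
cur [ 0.6444 -0.2113  0.1282] yaw 164.1 dyaw 0 rows 7 q7 0.92
[32.1, -18.6, -1.3, -0.02, -0.09, 0.0]
[32.0, -18.6, -1.4, -0.02, -0.09, 0.0]
[32.0, -18.6, -1.4, -0.02, -0.09, 0.0]
[32.0, -18.6, -1.5, -0.02, -0.09, 0.0]
[32.0, -18.6, -1.5, -0.02, -0.09, 0.0]
[32.0, -18.6, -1.6, -0.02, -0.09, 0.0]
[32.0, -18.6, -1.6, -0.02, -0.09, 0.0]
```

View pics/w12.png

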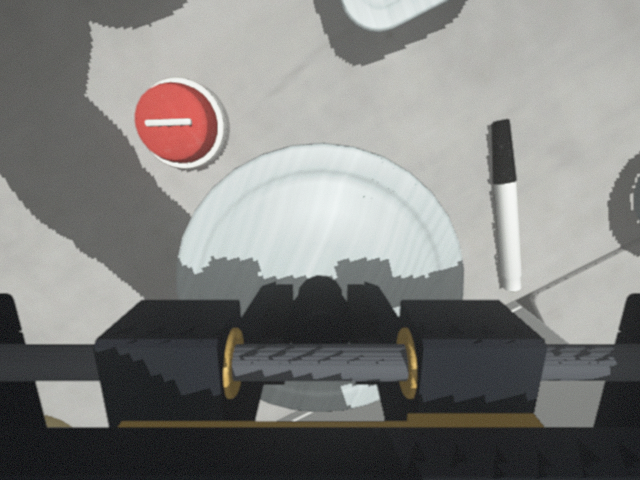

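```bash
python3 - <<'E'
from h import *
from plant import *
d=snapshot("wrist")
for uv in [(320,144),(178,270),(464,270)]: print(intool(d,uv,.013).round(4))
plan([.393,-.275,.14])
E
python3 -m creep '[32,-18.5,-2,0,0,0,32,-18.5,-2,0,0,0,32,-18.5,-2,0,0,0,32,-18.5,-2,0,0,0,32,-18.5,-2,0,0,0]'
python3 -m creep '[32,-18.5,-1,0,0,0,25,-15,0,0,0,0,0,0,0,0,0,0]'
python3 - <<'E'
from h import *
plan([.393,-.275,.09])
E
```

```text
[0.0681 0.002  0.013 ]
[ 0.0086 -0.0677  0.013 ]
[0.0084 0.073  0.013 ]
cur [ 0.6427 -0.2117  0.1255] yaw 164.1 dyaw 0 rows 7 q7 0.92
[31.8, -18.5, -1.6, -0.03, -0.12, 0.0]
[31.8, -18.5, -1.6, -0.03, -0.12, 0.0]
[31.8, -18.5, -1.7, -0.03, -0.12, 0.0]
[31.8, -18.5, -1.8, -0.03, -0.12, 0.0]
[31.8, -18.5, -1.9, -0.03, -0.12, 0.0]
[31.8, -18.5, -1.9, -0.03, -0.12, 0.0]
[31.8, -18.5, -2.0, -0.03, -0.12, 0.0]
clock: 14.63
tool_pos: [0.4602, -0.2518, 0.1313]
eef_rot: [0.135, 0.991, 0.004, -0.009]
contact_force: [0.5, -0.3, -1.3]
opening: 0.273
clock: 14.88
tool_pos: [0.3789, -0.2712, 0.1292]
eef_rot: [0.138, 0.99, 0.003, -0.019]
contact_force: [-1.1, -0.0, -1.2]
opening: 0.278
cur [ 0.3789 -0.2712  0.1292] yaw 164.2 dyaw 0 rows 2 q7 0.85
[-8.0, 0.1, 19.3, 0.03, -1.11, -0.0]
[-7.7, 0.1, 19.4, 0.03, -1.11, -0.0]
```

```bash
python3 -m creep '[-6,2,8,0,-1,0,-6,2,8,0,-1,0,0,0,0,0,0,0]'
python3 - <<'E'
from h import *
from plant import *
plan([.390,-.276,.09])
for c in("side",):
    d=snapshot(c); im=d["color"][:,:,::-1].copy(); draw(im,d,"large_round_container",(.393,-.275,0),(0,255,0))
    x,y,w,h=(320,160,150,120)
    cv2.imwrite(f"pics/q1{c}.png",cv2.resize(im[y:y+h,x:x+w],None,fx=4,fy=4,interpolation=2))
E
```

```text
clock: 15.13
tool_pos: [0.3854, -0.2716, 0.1097]
eef_rot: [0.14, 0.99, 0.001, -0.005]
contact_force: [-0.1, 0.3, -1.2]
opening: 0.28
cur [ 0.3854 -0.2716  0.1097] yaw 163.9 dyaw 0 rows 1 q7 0.77
[-5.8, -3.0, 19.6, 0.07, -0.64, -0.0]
```

View pics/q1side.png

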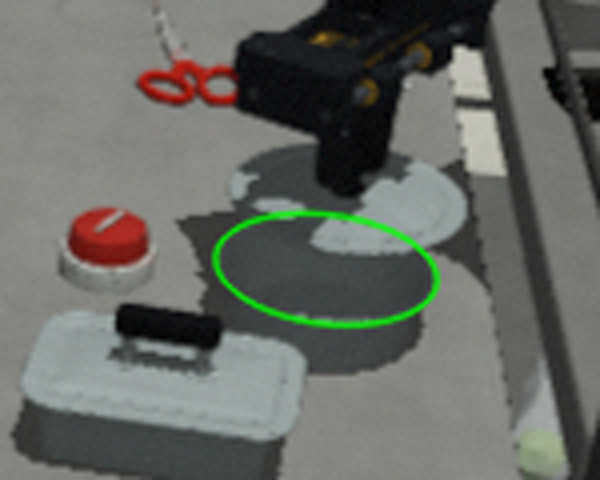

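```bash
python3 -m creep '[-5,-2,12,0,-0.6,0,-1,-1,10,0,0,0,0,0,0,0,0,0]'
python3 - <<'E'
from h import *
from plant import *
plan([.390,-.276,.06])
for c in("side",):
    d=snapshot(c); im=d["color"][:,:,::-1].copy()
    x,y,w,h=(320,160,150,120)
    im=np.clip(im[y:y+h,x:x+w].astype(float)*1.8,0,255).astype(np.uint8)
    cv2.imwrite(f"pics/q2{c}.png",cv2.resize(im,None,fx=4,fy=4,interpolation=2))
E
```

```text
clock: 15.43
tool_pos: [0.39, -0.2758, 0.0868]
eef_rot: [0.14, 0.99, 0.001, -0.002]
contact_force: [-0.3, -0.3, -1.8]
opening: 0.279
cur [ 0.39   -0.2758  0.0868] yaw 163.9 dyaw 0 rows 1 q7 0.72
[-0.1, -0.2, 26.8, 0.08, -0.23, -0.0]
```

View pics/q2side.png

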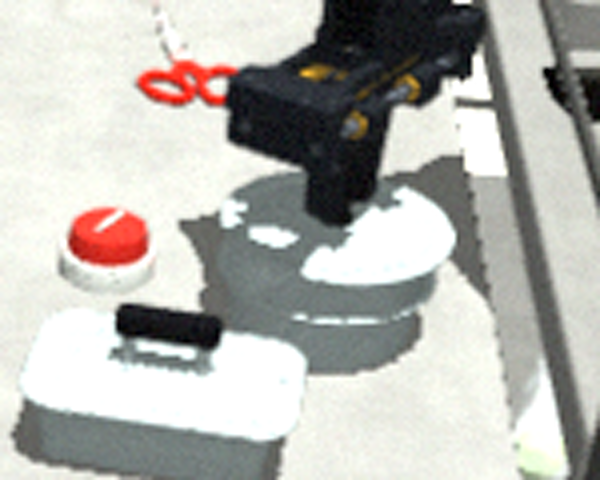

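```bash
python3 -m creep '[-1.5,0,12,0,-0.2,0,0,0,9,0,0,0,0,0,5,0,0,0,0,0,2,0,0,0]'
python3 - <<'E'
from h import *
from plant import *
plan([.391,-.276,.06])
E
```

```text
clock: 15.82
tool_pos: [0.3936, -0.2757, 0.0603]
eef_rot: [0.139, 0.99, 0.001, 0.001]
contact_force: [-0.0, 0.2, -1.9]
opening: 0.275
cur [ 0.3936 -0.2757  0.0603] yaw 164.0 dyaw 0 rows 1 q7 0.64
[2.4, -1.0, 0.3, 0.09, 0.13, 0.0]
```

```bash
python3 -m creep '[1.5,0,2,0,0,0,0,0,0,0,0,0,0,0,0,0,0,0]'
python3 -m creep '[0,0,0,0,0,0,0,0,0,0,0,0,0,0,0,0,0,0,0,0,0,0,0,0]' 60
python3 -m creep '[0,0,-10,0,0,0,0,0,-25,0,0,0,0,0,-35,0,0,0,0,0,-35,0,0,0]'
python3 - <<'E'
from h import *
from plant import *
for c in("side","scene"):
    d=snapshot(c); im=d["color"][:,:,::-1].copy()
    x,y,w,h=(320,160,150,120) if c=="side" else (300,180,160,130)
    cv2.imwrite(f"pics/q3{c}.png",cv2.resize(im[y:y+h,x:x+w],None,fx=4,fy=4,interpolation=2))
plan([0.5,0,.3],90,360)
E
```

```text
clock: 16.07
tool_pos: [0.3946, -0.2757, 0.0609]
eef_rot: [0.139, 0.99, -0.001, 0.004]
contact_force: [0.2, 0.3, -1.2]
opening: 0.275
clock: 16.4
tool_pos: [0.3952, -0.2758, 0.0621]
eef_rot: [0.139, 0.99, -0.001, 0.005]
contact_force: [0.4, -0.3, 0.3]
opening: 0.558
clock: 16.73
tool_pos: [0.3904, -0.2735, 0.1645]
eef_rot: [0.138, 0.99, 0.002, -0.002]
contact_force: [0.4, -0.8, -0.1]
opening: 0.686
cur [ 0.3938 -0.2747  0.1679] yaw 164.1 dyaw -74.1 rows 11 q7 0.92
[-2.5, 26.7, -12.0, 0.02, 0.02, 6.74]
[0.7, 26.8, -12.0, 0.02, 0.02, 6.74]
[3.8, 26.5, -12.0, 0.02, 0.02, 6.74]
[6.9, 25.9, -12.0, 0.02, 0.02, 6.74]
[9.9, 24.9, -12.0, 0.02, 0.02, 6.74]
[12.7, 23.6, -12.0, 0.02, 0.02, 6.74]
[15.4, 21.9, -12.0, 0.02, 0.02, 6.74]
[17.9, 19.9, -12.0, 0.02, 0.02, 6.74]
[20.1, 17.7, -12.0, 0.02, 0.02, 6.74]
[22.0, 15.2, -12.0, 0.02, 0.02, 6.74]
[23.7, 12.5, -12.0, 0.02, 0.02, 6.74]
```

View pics/q3side.png

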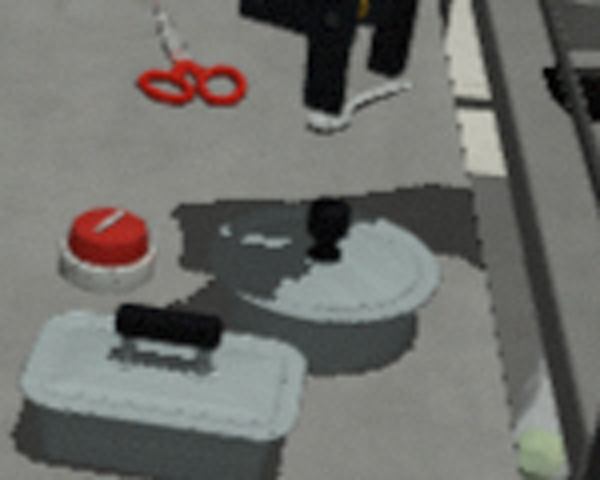

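View pics/q3scene.png

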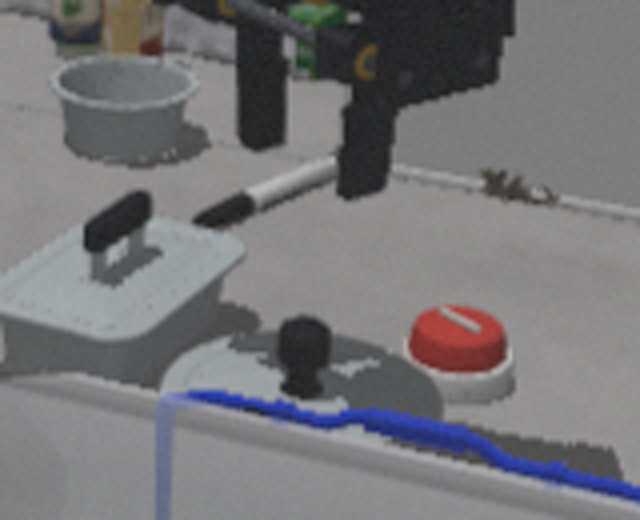

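```bash
python3 -m creep '[-2.5,27,-12,0,0,6.7,1,27,-12,0,0,6.7,4,26.5,-12,0,0,6.7,7,26,-12,0,0,6.7,10,25,-12,0,0,6.7]'
python3 -m creep '[13,23.5,-12,0,0,6.7,15.5,22,-12,0,0,6.7,18,20,-12,0,0,6.7,20,17.5,-12,0,0,6.7,22,15,-12,0,0,6.7]'
python3 -m creep '[23,12,-12,0,0,6.7,0,0,0,0,0,0,0,0,0,0,0,0]'
python3 - <<'E'
from h import *
d,o=look("w13",{"small_round_lid":(.4742,.1086),"small_round_container":(.682,.075),"square_container":(.396,.2938,.76),"square_lid":(.6035,.3145,1.25)})
plan([.474,.1086,.08])
E
```

```text
clock: 17.25
tool_pos: [0.4389, -0.1527, 0.2266]
eef_rot: [0.435, 0.9, -0.001, -0.001]
contact_force: [0.5, 1.0, -0.2]
opening: 0.681
clock: 17.67
tool_pos: [0.4918, -0.024, 0.2868]
eef_rot: [0.687, 0.726, -0.004, -0.002]
contact_force: [-0.0, -0.0, -0.4]
opening: 0.681
clock: 17.92
tool_pos: [0.5054, 0.0087, 0.3009]
eef_rot: [0.728, 0.685, -0.001, -0.001]
contact_force: [0.9, -0.2, -0.4]
opening: 0.679
small_round_lid [8.161  0.4743 0.1113 0.    ] yawdeg 0.0
small_round_container [8.7376 0.6823 0.0718 0.    ] yawdeg 0.0
square_container [2.6371 0.4089 0.2683 0.8733] yawdeg 50.0
square_lid [1.0988 0.6212 0.2617 1.3084] yawdeg 75.0
cur [0.5055 0.0094 0.301 ] yaw 86.5 dyaw 0 rows 7 q7 -0.54
[13.8, -5.3, 31.6, -0.02, -0.02, 0.0]
[13.8, -5.3, 31.6, -0.02, -0.02, 0.0]
[13.8, -5.3, 31.6, -0.02, -0.02, 0.0]
[13.8, -5.3, 31.6, -0.02, -0.02, 0.0]
[13.8, -5.3, 31.6, -0.02, -0.02, 0.0]
[13.9, -5.3, 31.6, -0.02, -0.02, 0.0]
[13.9, -5.3, 31.6, -0.02, -0.02, 0.0]
```

View pics/w13.png

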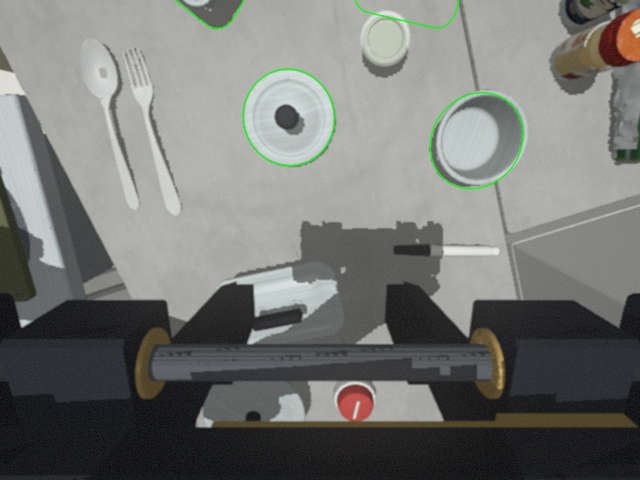

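```bash
python3 - <<'E'
from h import *
from plant import *
d=snapshot("wrist")
print("corner",onplane(d,(510,236),0), "wall right",onplane(d,(630,207),0))
s=snapshot("side")
for n,uv,z in [("jar1base",(138,316),0),("jar1top",(128,273),.1),("jar2base",(157,299),0),("jar2top",(151,262),.1),("corner",(242,243),0)]: print(n,onplane(s,uv,z).round(3))
plan([.474,.1113,.08])
E
```

```text
corner [ 0.75412599 -0.05078795  0.        ] wall right [ 0.90558577 -0.02113901  0.        ]
jar1base [0.799 0.216 0.   ]
jar1top [0.805 0.209 0.1  ]
jar2base [0.799 0.158 0.   ]
jar2top [0.79  0.162 0.1  ]
corner [ 0.748 -0.104  0.   ]
cur [0.5047 0.007  0.3004] yaw 86.4 dyaw 0 rows 7 q7 -0.54
[14.6, -5.2, 31.5, -0.04, -0.01, 0.0]
[14.6, -5.2, 31.5, -0.04, -0.01, 0.0]
[14.6, -5.2, 31.5, -0.04, -0.01, 0.0]
[14.6, -5.3, 31.5, -0.04, -0.01, 0.0]
[14.6, -5.3, 31.5, -0.04, -0.01, 0.0]
[14.6, -5.3, 31.5, -0.04, -0.01, 0.0]
[14.6, -5.3, 31.5, -0.04, -0.01, 0.0]
```

```bash
python3 -m creep '[14.5,-5,31.5,0,0,0,14.5,-5,31.5,0,0,0,14.5,-5.5,31.5,0,0,0,14.5,-5.5,31.5,0,0,0,14.5,-5.5,31.5,0,0,0]'
python3 -m creep '[14.5,-5.5,31.5,0,0,0,14,-5,20,0,0,0,0,0,0,0,0,0]'
python3 - <<'E'
from h import *
from plant import *
plan([.474,.1113,.024])
d=snapshot("wrist"); cv2.imwrite("pics/w14.png",d["color"][:,:,::-1])
E
```

```text
clock: 18.48
tool_pos: [0.4871, 0.0711, 0.1407]
eef_rot: [0.736, 0.677, 0.002, 0.003]
contact_force: [0.9, 0.2, 0.4]
opening: 0.68
clock: 18.73
tool_pos: [0.4733, 0.0985, 0.0809]
eef_rot: [0.736, 0.677, -0.004, -0.001]
contact_force: [0.1, 0.5, 1.3]
opening: 0.682
cur [0.4733 0.0985 0.0809] yaw 85.3 dyaw 0 rows 2 q7 -1.04
[6.5, 0.0, 28.4, -0.16, 0.13, -0.0]
[6.5, -0.1, 28.4, -0.16, 0.13, -0.0]
```

View pics/w14.png

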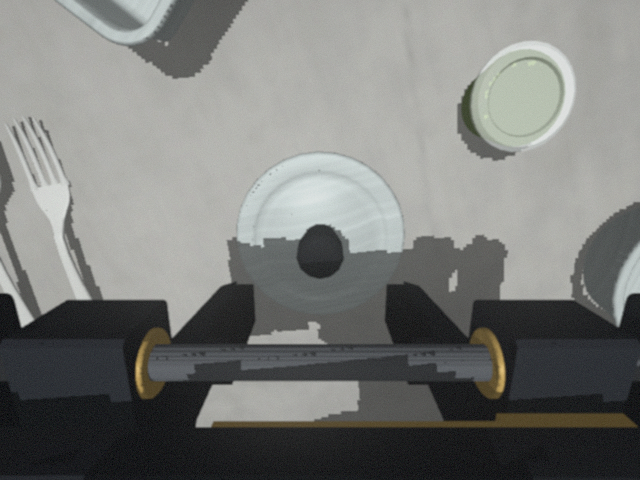

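```bash
python3 -m creep '[6,0,22,0,0,0,5,0,22,0,0,0,2,0,8,0,0,0,0,0,3,0,0,0,0,0,0,0,0,0]'
python3 - <<'E'
from h import *
plan([.474,.1105,.024])
E
```

```text
clock: 19.2
tool_pos: [0.4794, 0.0998, 0.0299]
eef_rot: [0.74, 0.672, -0.003, 0.004]
contact_force: [-1.0, -1.0, -0.9]
opening: 0.68
cur [0.4794 0.0998 0.0299] yaw 84.5 dyaw 0 rows 1 q7 -1.11
[10.2, -6.4, 5.7, 0.1, 0.57, 0.0]
```

```bash
python3 -m creep '[7,-4,4,0,0.4,0,5,-3,3,0,0.2,0,0,0,0,0,0,0]'
python3 - <<'E'
from h import *
from plant import *
plan([.474,.1105,.024])
d=snapshot("wrist"); cv2.imwrite("pics/w15.png",d["color"][:,:,::-1])
E
```

```text
clock: 19.45
tool_pos: [0.4754, 0.1111, 0.0252]
eef_rot: [0.742, 0.67, 0.003, 0.001]
contact_force: [-0.5, 0.2, -0.4]
opening: 0.681
cur [0.4754 0.1111 0.0252] yaw 84.2 dyaw 0 rows 1 q7 -1.14
[-0.7, -1.3, 1.2, 0.35, -0.16, -0.0]
```

View pics/w15.png

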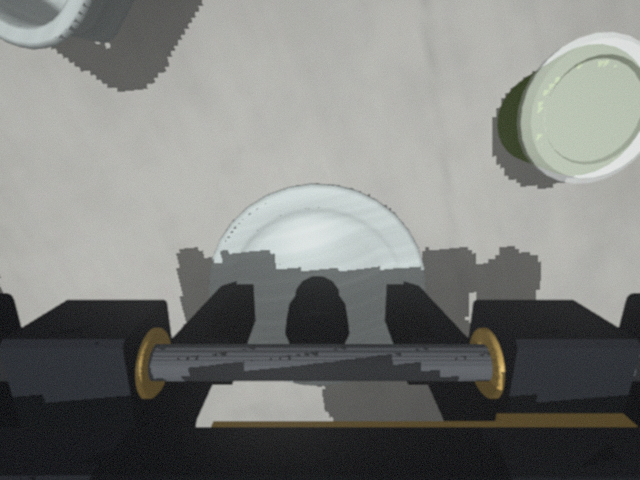

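```bash
python3 -m creep '[0,-1,2,0,0,0,0,0,0,0,0,0,0,0,0,0,0,0,0,0,0,0,0,0,0,0,0,0,0,0]' 15
python3 -m creep '[0,0,0,0,0,0,0,0,0,0,0,0]'
python3 -m creep '[0,0,-10,0,0,0,0,0,-25,0,0,0,0,0,-35,0,0,0,0,0,-35,0,0,0,0,0,0,0,0,0]'
python3 - <<'E'
from h import *
from plant import *
d=snapshot("wrist"); cv2.imwrite("pics/w16.png",d["color"][:,:,::-1])
for uv in [(320,180),(215,250),(425,250)]: print(intool(d,uv,.013).round(4))
plan([.682,.072,.14],90,360)
E
```

```text
clock: 19.92
tool_pos: [0.4751, 0.1107, 0.0244]
eef_rot: [0.742, 0.67, 0.004, 0.002]
contact_force: [-0.3, -0.7, 0.0]
opening: 0.328
clock: 20.08
tool_pos: [0.475, 0.1107, 0.0244]
eef_rot: [0.742, 0.67, 0.004, 0.002]
contact_force: [-0.4, -0.1, -0.3]
opening: 0.276
clock: 20.5
tool_pos: [0.4719, 0.1104, 0.1304]
eef_rot: [0.741, 0.671, -0.001, 0.001]
contact_force: [0.9, 0.9, -1.7]
opening: 0.276
[0.0556 0.0012 0.013 ]
[ 0.0223 -0.0493  0.013 ]
[0.0222 0.0519 0.013 ]
cur [0.4711 0.1098 0.1283] yaw 84.3 dyaw 5.7 rows 6 q7 -1.03
[-2.8, 35.6, -2.0, -0.02, 0.03, -0.95]
[-3.4, 35.5, -2.0, -0.02, 0.03, -0.95]
[-4.0, 35.5, -2.0, -0.02, 0.03, -0.95]
[-4.6, 35.4, -2.0, -0.02, 0.03, -0.95]
[-5.1, 35.3, -2.0, -0.02, 0.03, -0.95]
[-5.7, 35.2, -2.0, -0.02, 0.03, -0.95]
```

View pics/w16.png

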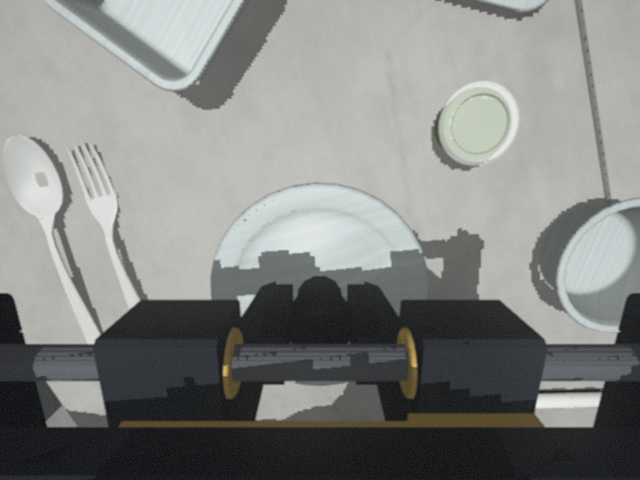

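```bash
python3 -m creep '[-3,35.5,-2,0,0,-1,-3.5,35.5,-2,0,0,-1,-4,35.5,-2,0,0,-1,-4.5,35.5,-2,0,0,-1,-5,35,-2,0,0,-1]'
python3 -m creep '[-5,25,0,0,0,-0.5,0,0,0,0,0,0,0,0,0,0,0,0]'
python3 - <<'E'
from h import *
from plant import *
plan([.682,.072,.09],90,360)
E
```

```text
clock: 20.97
tool_pos: [0.6376, 0.0769, 0.1293]
eef_rot: [0.706, 0.708, -0.013, -0.005]
contact_force: [1.0, 0.4, -2.2]
opening: 0.278
clock: 21.22
tool_pos: [0.6688, 0.0665, 0.121]
eef_rot: [0.705, 0.709, -0.015, -0.004]
contact_force: [-1.0, 1.1, -2.0]
opening: 0.276
cur [0.6688 0.0665 0.121 ] yaw 90.3 dyaw -0.3 rows 1 q7 -0.6
[5.9, 14.0, 30.5, -1.48, 0.89, 0.3]
```

```bash
python3 -m creep '[3,7,10,-0.8,0.5,0,2,5,10,-0.7,0.4,0,0,0,0,0,0,0]'
python3 - <<'E'
from h import *
from plant import *
plan([.682,.072,.085],90,360)
for c in("side","scene"):
    d=snapshot(c); im=d["color"][:,:,::-1].copy();draw(im,d,"small_round_container",(.682,.072,0),(0,255,0))
    x,y,w,h=(170,210,150,110) if c=="side" else (260,140,150,110)
    im=np.clip(im[y:y+h,x:x+w].astype(float)*1.5,0,255).astype(np.uint8)
    cv2.imwrite(f"pics/r1{c}.png",cv2.resize(im,None,fx=4,fy=4,interpolation=2))
E
```

```text
clock: 21.47
tool_pos: [0.6761, 0.0708, 0.0945]
eef_rot: [0.705, 0.709, -0.004, -0.001]
contact_force: [-0.5, 0.9, -2.0]
opening: 0.279
cur [0.6761 0.0708 0.0945] yaw 90.4 dyaw -0.4 rows 1 q7 -0.61
[1.2, 6.0, 9.4, -0.42, 0.18, 0.38]
```

View pics/r1side.png

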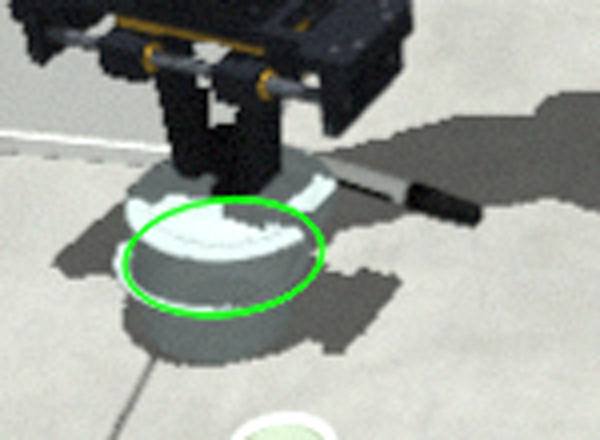

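View pics/r1scene.png

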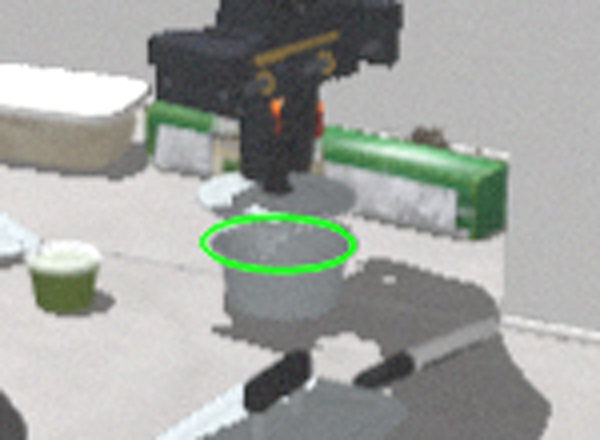

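```bash
python3 -m creep '[3,6,5,-0.4,0.2,0,1,2,4,0,0,0,0,0,0,0,0,0]'
python3 - <<'E'
from h import *
from plant import *
plan([.6835,.074,.062],90,360)
for c in("side","scene"):
    d=snapshot(c); im=d["color"][:,:,::-1].copy()
    x,y,w,h=(170,210,150,110) if c=="side" else (260,140,150,110)
    im=np.clip(im[y:y+h,x:x+w].astype(float)*1.8,0,255).astype(np.uint8)
    cv2.imwrite(f"pics/r2{c}.png",cv2.resize(im,None,fx=4,fy=4,interpolation=2))
E
```

```text
clock: 21.82
tool_pos: [0.6839, 0.0765, 0.0875]
eef_rot: [0.704, 0.71, 0.0, 0.0]
contact_force: [0.3, 0.4, -1.2]
opening: 0.279
cur [0.6839 0.0765 0.0875] yaw 90.5 dyaw -0.5 rows 1 q7 -0.62
[-2.5, -0.5, 25.5, 0.05, -0.03, 0.51]
```

View pics/r2side.png

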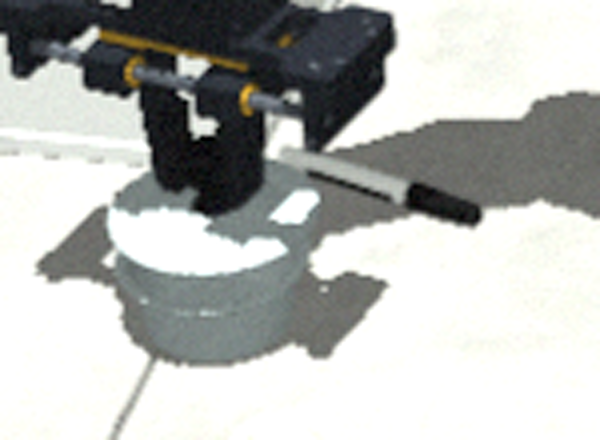

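View pics/r2scene.png

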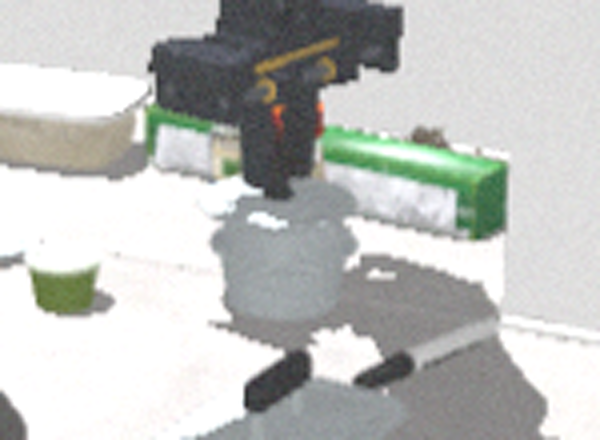

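```bash
python3 -m creep '[-2,1,12,0,0,0,0,0,8,0,0,0,0,0,5,0,0,0,0,0,2,0,0,0]'
python3 - <<'E'
from h import *
plan([.6845,.074,.06],90,360)
E
```

```text
clock: 22.25
tool_pos: [0.686, 0.074, 0.0603]
eef_rot: [0.704, 0.71, 0.001, 0.001]
contact_force: [-7.2, -2.4, 20.2]
opening: 0.273
cur [0.686  0.074  0.0603] yaw 90.5 dyaw -0.5 rows 1 q7 -0.63
[-0.0, -1.5, 0.3, 0.21, -0.02, 0.46]
```

```bash
python3 -m creep '[0,-3,-4,0,0,0,0,0,0,0,0,0]'
python3 - <<'E'
from h import *
from plant import *
plan([.682,.073,.062],90,360)
for c in("side","scene"):
    d=snapshot(c); im=d["color"][:,:,::-1].copy()
    x,y,w,h=(170,210,150,110) if c=="side" else (260,140,150,110)
    im=np.clip(im[y:y+h,x:x+w].astype(float)*1.5,0,255).astype(np.uint8)
    cv2.imwrite(f"pics/r3{c}.png",cv2.resize(im,None,fx=4,fy=4,interpolation=2))
E
```

```text
clock: 22.42
tool_pos: [0.6827, 0.0739, 0.0637]
eef_rot: [0.704, 0.71, 0.001, 0.001]
contact_force: [-0.2, -0.1, -1.7]
opening: 0.278
cur [0.6827 0.0739 0.0637] yaw 90.4 dyaw -0.4 rows 1 q7 -0.63
[-0.8, -0.7, 1.7, 0.16, -0.02, 0.44]
```

View pics/r3side.png

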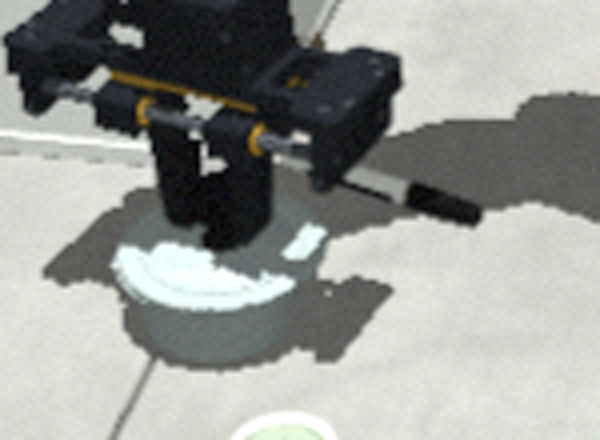

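View pics/r3scene.png

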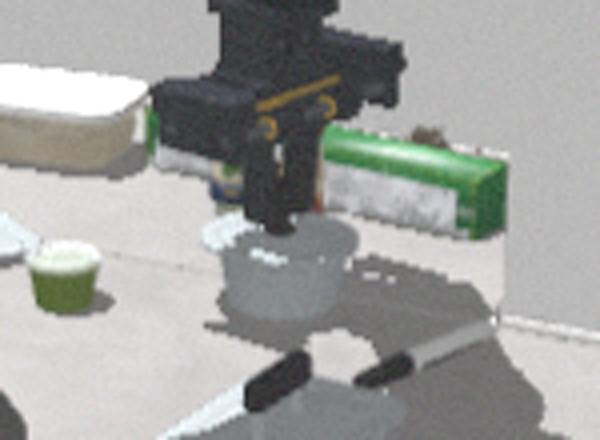

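```bash
python3 -m creep '[0,1,1.5,0,0,0,0,0,0.5,0,0,0,0,0,0,0,0,0]'
python3 -m creep '[0,0,0,0,0,0,0,0,0,0,0,0,0,0,0,0,0,0,0,0,0,0,0,0]' 60
python3 -m creep '[0,0,-10,0,0,0,0,0,-25,0,0,0,0,0,-35,0,0,0,0,0,-35,0,0,0,0,0,0,0,0,0]'
python3 - <<'E'
from h import *
from plant import *
for c in("side","scene"):
    d=snapshot(c); im=d["color"][:,:,::-1].copy()
    x,y,w,h=(170,210,150,110) if c=="side" else (260,140,150,110)
    im=np.clip(im[y:y+h,x:x+w].astype(float)*1.3,0,255).astype(np.uint8)
    cv2.imwrite(f"pics/r4{c}.png",cv2.resize(im,None,fx=4,fy=4,interpolation=2))
E
```

```text
clock: 22.77
tool_pos: [0.6845, 0.0739, 0.0613]
eef_rot: [0.704, 0.71, 0.002, 0.001]
contact_force: [0.8, 0.2, -1.1]
opening: 0.279
clock: 23.1
tool_pos: [0.6851, 0.0741, 0.0619]
eef_rot: [0.704, 0.71, 0.002, 0.002]
contact_force: [-0.6, 0.7, 0.3]
opening: 0.56
clock: 23.52
tool_pos: [0.6832, 0.0742, 0.1714]
eef_rot: [0.704, 0.71, 0.0, -0.0]
contact_force: [1.2, 0.5, 0.2]
opening: 0.676
```

View pics/r4side.png

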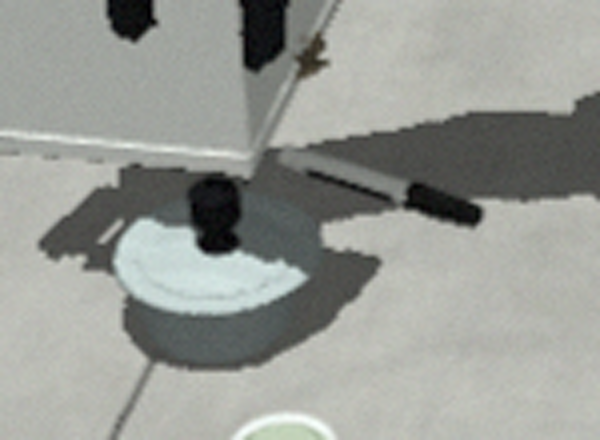

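View pics/r4scene.png

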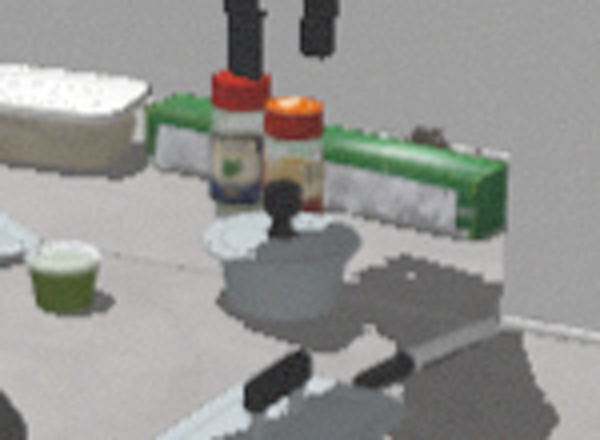

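```bash
python3 - <<'E'
from h import *
plan([0.53,0.17,0.33],90,360)
E
python3 -m creep '[0,-25,-26,0,0,0,16,-28,-26,0,0,0,16,-28,-26,0,0,0,16,-26,-26,0,0,0,16,-26,-26,0,0,0]'
python3 -m creep '[16,-26,-26,0,0,0,0,0,0,0,0,0,0,0,0,0,0,0]'
python3 - <<'E'
from h import *
d,o=look("w17",{"square_container":(.39,.295,.76),"square_lid":(.6035,.3145,1.25)},rng=.03)
E
```

```text
cur [0.6804 0.0729 0.1661] yaw 90.5 dyaw -0.5 rows 7 q7 -0.57
[14.0, -21.5, -23.3, -0.06, 0.02, 0.07]
[14.0, -21.5, -23.3, -0.06, 0.02, 0.07]
[14.0, -21.5, -23.3, -0.06, 0.02, 0.07]
[14.0, -21.5, -23.3, -0.06, 0.02, 0.07]
[13.9, -21.5, -23.4, -0.06, 0.02, 0.07]
[13.9, -21.5, -23.4, -0.06, 0.02, 0.07]
[13.9, -21.5, -23.4, -0.06, 0.02, 0.07]
clock: 24.03
tool_pos: [0.5418, 0.1284, 0.2865]
eef_rot: [0.708, 0.706, -0.015, -0.006]
contact_force: [1.6, 0.5, 0.5]
opening: 0.683
clock: 24.28
tool_pos: [0.5101, 0.1502, 0.3176]
eef_rot: [0.705, 0.709, -0.014, -0.007]
contact_force: [-0.3, -0.8, -0.8]
opening: 0.682
square_container [6.9518 0.3981 0.2926 0.8494] yawdeg 48.7
square_lid [6.4505 0.6047 0.3179 1.2431] yawdeg 71.2
```

View pics/w17.png

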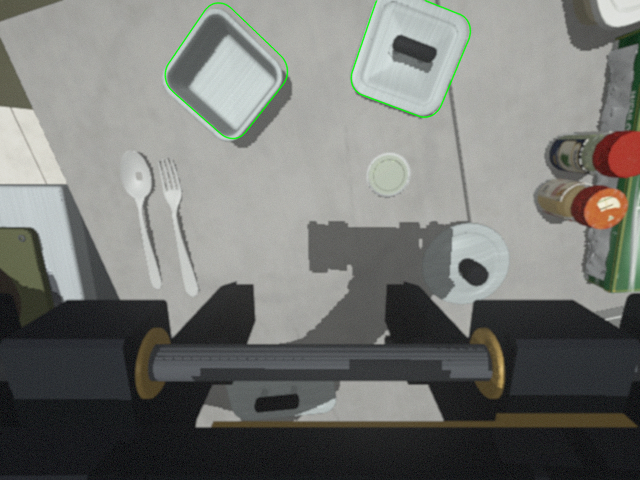

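```bash
python3 - <<'E'
from h import *
plan([0.56,0.30,0.2],161.2,360,10)
E
```

```text
cur [0.51   0.1512 0.3178] yaw 90.4 dyaw 70.8 rows 10 q7 -0.73
[15.0, 5.4, 11.5, -0.18, -0.06, -7.08]
[14.2, 7.2, 11.5, -0.18, -0.06, -7.08]
[13.2, 8.9, 11.5, -0.18, -0.06, -7.08]
[12.0, 10.4, 11.5, -0.18, -0.06, -7.08]
[10.7, 11.8, 11.5, -0.18, -0.06, -7.08]
[9.1, 12.9, 11.6, -0.18, -0.06, -7.08]
[7.5, 13.9, 11.6, -0.18, -0.06, -7.08]
[5.7, 14.7, 11.6, -0.18, -0.06, -7.08]
[3.9, 15.3, 11.7, -0.18, -0.06, -7.08]
[2.0, 15.6, 11.7, -0.18, -0.06, -7.08]
```

```bash
python3 -m creep '[15,5.5,11.5,-0.2,0,-7,14,7,11.5,-0.2,0,-7,13,9,11.5,-0.2,0,-7,12,10.5,11.5,-0.2,0,-7,10.5,12,11.5,-0.2,0,-7]'
python3 -m creep '[9,13,11.5,-0.2,0,-7,7.5,14,11.5,-0.2,0,-7,5.5,14.5,11.5,-0.2,0,-7,4,15,11.5,-0.2,0,-7,2,15.5,11.5,-0.2,0,-7]'
python3 - <<'E'
from h import *
plan([0.6047,0.3179,0.1],161.2,360)
E
```

```text
clock: 24.75
tool_pos: [0.5403, 0.2184, 0.2517]
eef_rot: [0.455, 0.891, -0.009, -0.004]
contact_force: [0.3, 0.6, 0.4]
opening: 0.683
clock: 25.17
tool_pos: [0.5679, 0.2873, 0.1779]
eef_rot: [0.159, 0.987, -0.005, -0.008]
contact_force: [-0.3, 0.1, 0.2]
opening: 0.679
cur [0.5679 0.2873 0.1779] yaw 161.7 dyaw -0.5 rows 3 q7 0.09
[-8.8, 13.8, 25.7, -0.23, -0.26, 0.17]
[-8.7, 13.8, 25.8, -0.23, -0.26, 0.17]
[-8.5, 13.7, 25.9, -0.23, -0.26, 0.17]
```

```bash
python3 -m creep '[-8.5,14,25,-0.2,-0.2,0,-8.5,14,25,-0.2,-0.2,0,-8.5,13,20,-0.2,-0.2,0,0,0,0,0,0,0]'
python3 - <<'E'
from h import *
from plant import *
d=snapshot("wrist"); cv2.imwrite("pics/w18.png",d["color"][:,:,::-1])
plan([0.6047,0.3179,0.024],161.2,360)
E
```

```text
clock: 25.5
tool_pos: [0.6049, 0.3157, 0.0911]
eef_rot: [0.158, 0.987, -0.005, -0.007]
contact_force: [-0.5, 0.3, 0.3]
opening: 0.679
cur [0.6043 0.3149 0.0924] yaw 161.8 dyaw -0.6 rows 2 q7 0.09
[-0.2, 1.9, 34.2, -0.34, -0.35, 0.33]
[0.1, 1.7, 34.2, -0.34, -0.35, 0.33]
```

View pics/w18.png

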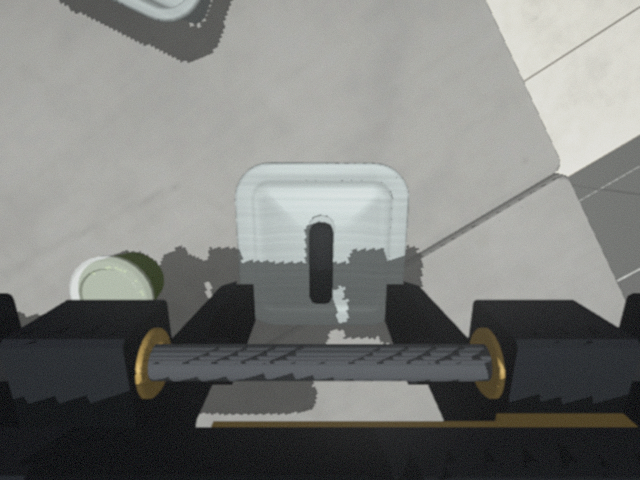

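```bash
python3 - <<'E'
from h import *
from plant import *
d,o=look("w19",{"square_lid":(.6035,.316,1.243)},rng=.015)
print(intool(d,(322,163),.081),intool(d,(320,262),.042),intool(d,(237,240),.081),intool(d,(408,240),.081))
plan([o["square_lid"][0],o["square_lid"][1],0.024],161.2,360)
E
```

```text
square_lid [4.963  0.6178 0.3128 1.2598] yawdeg 72.2
[0.05833993 0.00193995 0.081     ] [0.0060584  0.00067486 0.042     ] [ 0.00818281 -0.05469194  0.081     ] [0.00819077 0.05940568 0.081     ]
cur [0.6044 0.3154 0.0949] yaw 161.9 dyaw -0.7 rows 2 q7 0.09
[-7.1, 1.2, 35.3, -0.28, -0.32, 0.33]
[-6.9, 1.1, 35.4, -0.28, -0.32, 0.33]
```

View pics/w19.png

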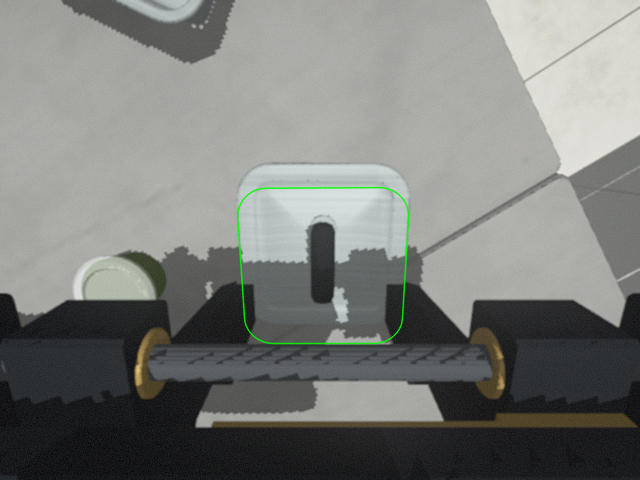

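```bash
python3 -m creep '[1,1,27,-0.3,-0.3,0,1,1,27,-0.3,-0.3,0,0,0,12,0,0,0,0,0,4,0,0,0,0,0,0,0,0,0]'
python3 - <<'E'
from h import *
from plant import *
plan([0.602,0.318,0.024],161.5,360)
d=snapshot("wrist"); cv2.imwrite("pics/w20.png",d["color"][:,:,::-1])
E
```

```text
clock: 26.02
tool_pos: [0.6052, 0.3162, 0.0278]
eef_rot: [0.16, 0.987, 0.002, 0.002]
contact_force: [-1.2, 0.2, 0.8]
opening: 0.683
cur [0.6052 0.3162 0.0278] yaw 161.6 dyaw -0.1 rows 1 q7 0.02
[3.6, 0.7, 3.8, 0.31, 0.18, 0.11]
```

View pics/w20.png

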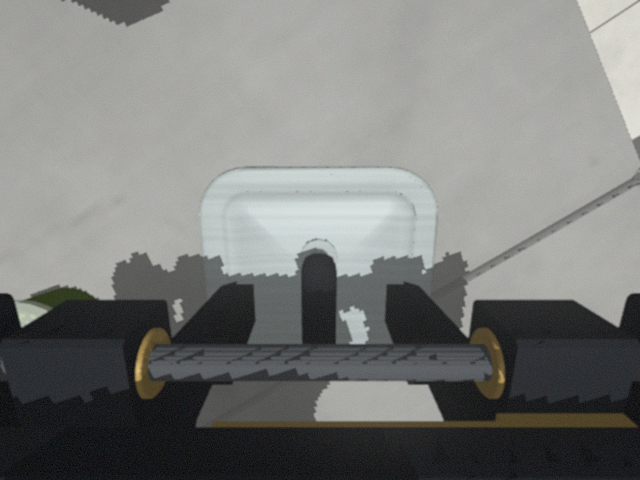

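```bash
python3 -m creep '[2,0,4,0,0,0,0,0,0,0,0,0,0,0,0,0,0,0,0,0,0,0,0,0,0,0,0,0,0,0]' 4
python3 -m creep '[0,0,0,0,0,0,0,0,0,0,0,0,0,0,0,0,0,0]'
python3 -m creep '[0,0,-10,0,0,0,0,0,-25,0,0,0,0,0,-35,0,0,0,0,0,-35,0,0,0,0,0,0,0,0,0]'
python3 - <<'E'
from h import *
from plant import *
d=snapshot("wrist"); cv2.imwrite("pics/w21.png",d["color"][:,:,::-1])
plan([.398,.293,.14],138.7,360)
E
```

```text
clock: 26.48
tool_pos: [0.6064, 0.3188, 0.0301]
eef_rot: [0.161, 0.987, 0.006, 0.005]
contact_force: [-0.2, -0.1, -0.0]
opening: 0.326
clock: 26.73
tool_pos: [0.6067, 0.3187, 0.031]
eef_rot: [0.161, 0.987, 0.006, 0.006]
contact_force: [0.1, 0.3, -0.7]
opening: 0.154
clock: 27.15
tool_pos: [0.6029, 0.3167, 0.1378]
eef_rot: [0.16, 0.987, 0.003, 0.002]
contact_force: [0.5, 0.8, -0.4]
opening: 0.159
cur [0.602  0.3154 0.1348] yaw 161.6 dyaw -22.9 rows 6 q7 0.09
[31.1, -14.3, -1.0, 0.04, 0.01, 3.82]
[30.1, -16.3, -1.0, 0.04, 0.01, 3.82]
[28.9, -18.3, -0.9, 0.04, 0.01, 3.82]
[27.6, -20.2, -0.9, 0.04, 0.01, 3.82]
[26.2, -22.0, -0.9, 0.04, 0.01, 3.82]
[24.7, -23.7, -0.9, 0.04, 0.01, 3.82]
```

View pics/w21.png

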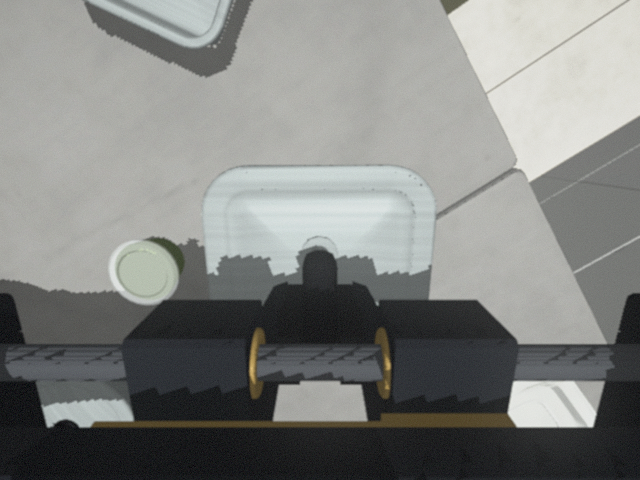

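```bash
python3 - <<'E'
from h import *
from plant import *
d=snapshot("wrist")
print(intool(d,(320,165),.02),intool(d,(203,235),.02),intool(d,(436,235),.02))
E
python3 -m creep '[31,-14.5,-2,0,0,3.8,30,-16.5,-2,0,0,3.8,29,-18.5,-2,0,0,3.8,27.5,-20,-2,0,0,3.8,26,-22,-2,0,0,3.8]'
python3 -m creep '[18,-18,-1,0,0,3,0,0,0,0,0,0,0,0,0,0,0,0]'
python3 - <<'E'
from h import *
from plant import *
plan([.398,.293,.09],138.7,360)
E
```

```text
[0.05980684 0.00296684 0.02      ] [ 0.02575688 -0.05526513  0.02      ] [0.02557742 0.06095054 0.02      ]
clock: 27.67
tool_pos: [0.4303, 0.289, 0.134]
eef_rot: [0.335, 0.942, -0.003, -0.001]
contact_force: [-0.4, 0.8, -2.1]
opening: 0.156
clock: 27.92
tool_pos: [0.3935, 0.2817, 0.1327]
eef_rot: [0.357, 0.934, -0.01, -0.005]
contact_force: [0.7, 0.8, -1.8]
opening: 0.159
cur [0.3935 0.2817 0.1327] yaw 138.1 dyaw 0.6 rows 2 q7 -0.7
[2.1, 6.2, 21.2, -0.62, -0.06, -0.28]
[2.1, 5.9, 21.3, -0.62, -0.06, -0.28]
```

```bash
python3 -m creep '[2,6,12,-0.6,0,-0.3,2,5,10,-0.6,0,-0.3,0,0,0,0,0,0]'
python3 - <<'E'
from h import *
from plant import *
plan([.399,.291,.1],138.7,360)
for c in("side","scene"):
    d=snapshot(c); im=d["color"][:,:,::-1].copy();draw(im,d,"square_container",(.398,.2926,.8494),(0,255,0))
    x,y,w,h=(240,320,150,120) if c=="side" else (140,160,150,100)
    im=np.clip(im[y:y+h,x:x+w].astype(float)*1.5,0,255).astype(np.uint8)
    cv2.imwrite(f"pics/s1{c}.png",cv2.resize(im,None,fx=4,fy=4,interpolation=2))
E
```

```text
clock: 28.17
tool_pos: [0.399, 0.2916, 0.108]
eef_rot: [0.352, 0.936, -0.001, -0.001]
contact_force: [0.3, -0.5, -1.6]
opening: 0.155
cur [0.399  0.2916 0.108 ] yaw 138.8 dyaw -0.1 rows 1 q7 -0.75
[-0.4, -0.4, 8.0, -0.15, -0.1, 0.07]
```

View pics/s1side.png

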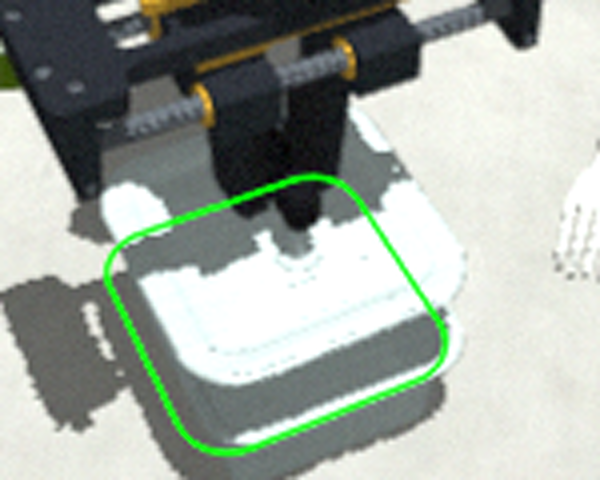

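View pics/s1scene.png

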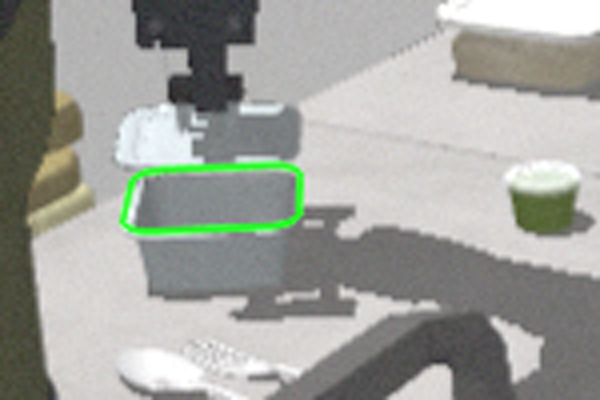

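```bash
python3 - <<'E'
from h import *
from plant import *
ds=[]
for c in("side","scene"):
    d=snapshot(c); d["color"]=cv2.imread(f"pics/{c}0.png")[:,:,::-1].copy(); ds.append(d)
f=fit("square_container",(.396,.287),ds,.008,np.radians([44,46,48,50])); print(np.round(f,4),np.degrees(f[3]))
f1=fit("square_container",(.396,.287),ds[:1],.008,np.radians([44,46,48,50])); print(np.round(f1,4),np.degrees(f1[3]))
SH["m"]=(.096,.096,.016,.045)
for c,d in zip(("side","scene"),ds):
    im=d["color"][:,:,::-1].copy(); x,y,w,h=(250,350,120,95) if c=="side" else (160,190,70,60)
    k=6 if c=="side" else 9
    im=cv2.resize(im[y:y+h,x:x+w],None,fx=k,fy=k,interpolation=2)
    for p,col in(((.398,.2926,.8494),(0,255,0)),((.396,.287,.84),(0,0,255)),(f[1:],(255,0,0))):
        q=(proj(d,pts3("square_container",p))-[x,y]+.5)*k; cv2.polylines(im,[np.int32(q)],True,col,1,cv2.LINE_AA)
    cv2.imwrite(f"pics/s2{c}.png",im)
E
```

```text
[11.2233  0.396   0.2938  0.7625] 43.68683692397776
[8.3273 0.3971 0.2927 0.8098] 46.40026023532546
```

View pics/s2side.png

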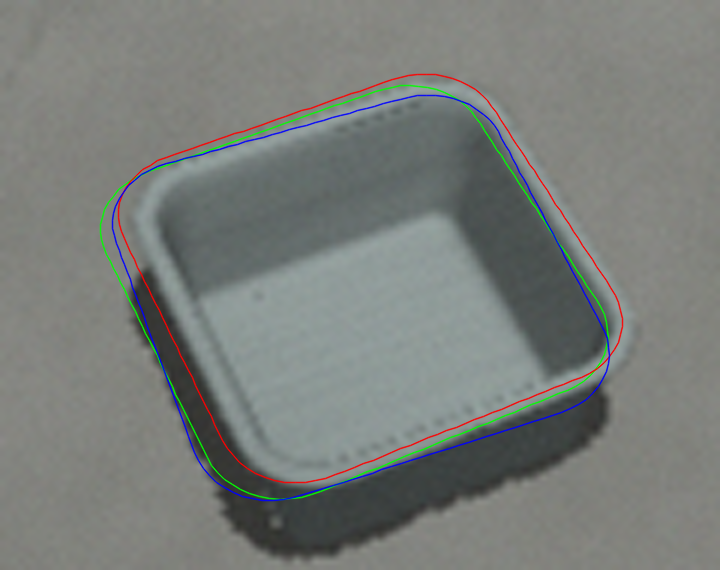

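View pics/s2scene.png

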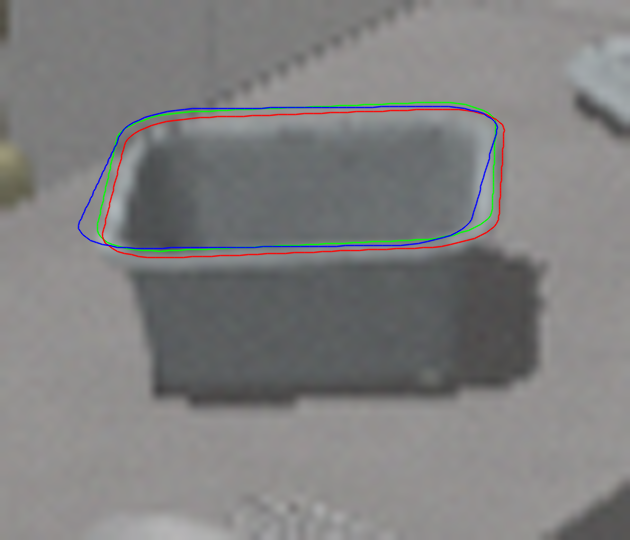

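```bash
python3 - <<'E'
from h import *
from plant import *
s=get_state();p=s["tool_pos"];X=R.from_quat(s["eef_rot"]).as_matrix()[:,0];yaw=np.arctan2(X[1],X[0]);print(p,np.degrees(yaw))
SH["L"]=(.114,.114,.02,p[2]-.021)
for c in("side","scene"):
    d=snapshot(c); im=d["color"][:,:,::-1].copy(); x,y,w,h=(250,330,120,95) if c=="side" else (160,180,70,60)
    k=6 if c=="side" else 9
    im=cv2.resize(im[y:y+h,x:x+w],None,fx=k,fy=k,interpolation=2)
    q=(proj(d,pts3("L",(p[0]-.001,p[1]+.002,yaw)))-[x,y]+.5)*k; cv2.polylines(im,[np.int32(q)],True,(0,0,255),1,cv2.LINE_AA)
    q=(proj(d,pts3("square_container",(.394,.2875,.8494)))-[x,y]+.5)*k; cv2.polylines(im,[np.int32(q)],True,(0,255,0),1,cv2.LINE_AA)
    cv2.imwrite(f"pics/s3{c}.png",im)
E
```

```text
[0.39920189 0.29143658 0.10976748] 138.69147602416962
```

View pics/s3side.png

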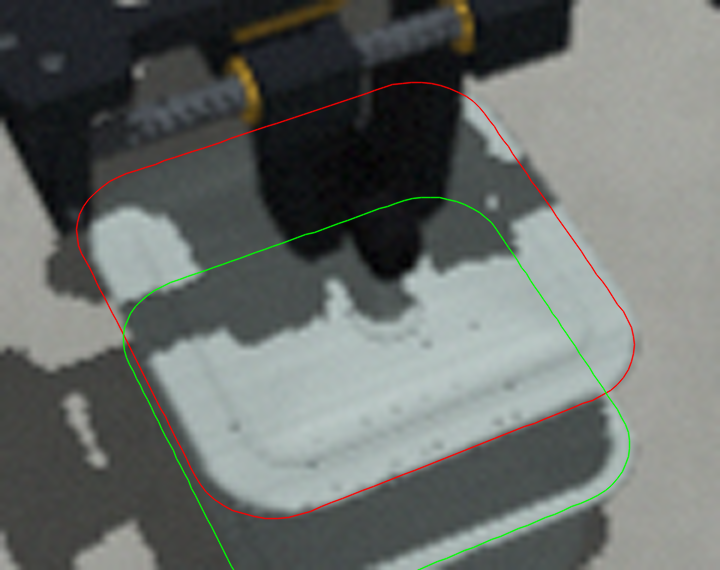

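View pics/s3scene.png

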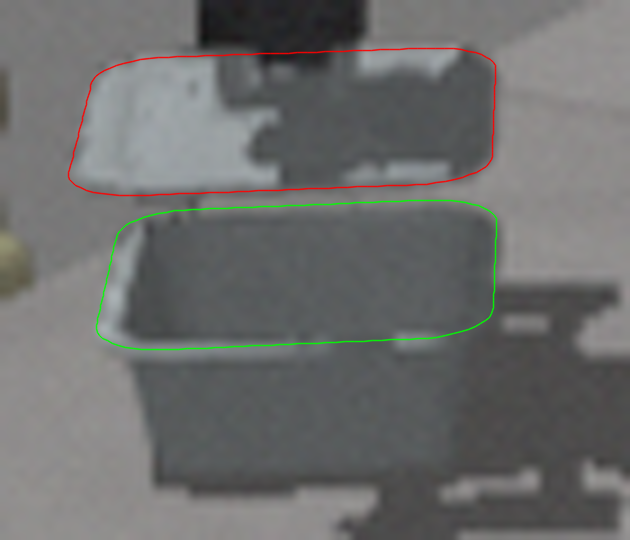

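```bash
python3 - <<'E'
from h import *
plan([.395,.2865,.098],138.7,360)
E
```

```text
cur [0.3991 0.2916 0.1101] yaw 138.7 dyaw -0.0 rows 1 q7 -0.75
[-0.3, -6.5, 12.1, -0.02, -0.07, 0.01]
```

```bash
python3 -m creep '[0,-5,7,0,0,0,0,-2,5,0,0,0,0,0,0,0,0,0]'
python3 - <<'E'
from h import *
from plant import *
plan([.395,.2865,.075],138.7,360)
E
```

```text
clock: 28.72
tool_pos: [0.3956, 0.2865, 0.0988]
eef_rot: [0.353, 0.936, 0.001, -0.0]
contact_force: [0.6, -1.3, -0.9]
opening: 0.158
cur [0.3956 0.2865 0.0988] yaw 138.6 dyaw 0.1 rows 1 q7 -0.79
[0.4, -0.5, 23.8, 0.14, -0.06, -0.07]
```

```bash
python3 -m creep '[0,0,12,0,0,0,0,0,9,0,0,0,0,0,5,0,0,0,0,0,0,0,0,0]'
python3 - <<'E'
from h import *
from plant import *
plan([.395,.2865,.067],138.7,360)
for c in("side","scene"):
    d=snapshot(c); im=d["color"][:,:,::-1].copy(); x,y,w,h=(250,340,120,95) if c=="side" else (160,180,70,60)
    k=6 if c=="side" else 9
    cv2.imwrite(f"pics/s4{c}.png",np.clip(cv2.resize(im[y:y+h,x:x+w],None,fx=k,fy=k,interpolation=2)*1.5,0,255))
E
```

```text
clock: 29.05
tool_pos: [0.3969, 0.2872, 0.0726]
eef_rot: [0.353, 0.935, 0.002, 0.001]
contact_force: [-0.4, 0.7, -2.2]
opening: 0.155
cur [0.3969 0.2872 0.0726] yaw 138.6 dyaw 0.1 rows 1 q7 -0.86
[0.9, -1.8, 5.6, 0.28, -0.02, -0.1][ WARN:0@1.292] global loadsave.cpp:1063 imwrite_ Unsupported depth image for selected encoder is fallbacked to CV_8U.
```

View pics/s4side.png

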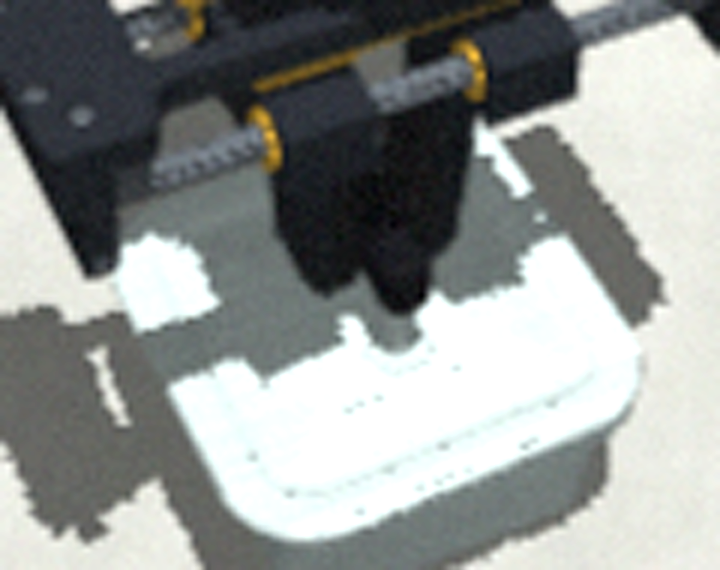

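View pics/s4scene.png

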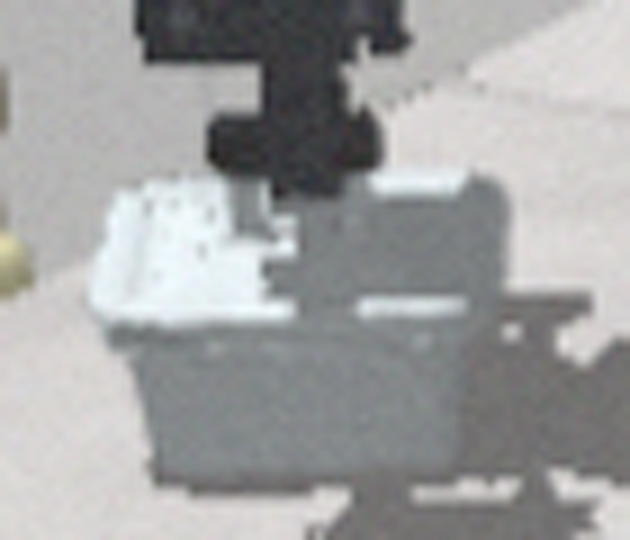

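```bash
python3 -m creep '[0,-1.5,3,0.2,0,0,0,-0.5,2,0,0,0,0,0,1,0,0,0,0,0,0,0,0,0]'
python3 - <<'E'
from h import *
plan([.395,.2865,.067],138.7,360)
E
```

```text
clock: 29.48
tool_pos: [0.3961, 0.2866, 0.0677]
eef_rot: [0.353, 0.935, 0.002, 0.001]
contact_force: [-0.1, -0.3, -1.5]
opening: 0.156
cur [0.3961 0.2866 0.0677] yaw 138.6 dyaw 0.1 rows 1 q7 -0.87
[0.8, -0.8, 0.7, 0.23, -0.02, -0.1]
```

```bash
python3 -m creep '[0,0,0,0,0,0,0,0,0,0,0,0,0,0,0,0,0,0,0,0,0,0,0,0]' 60
python3 -m creep '[0,0,-10,0,0,0,0,0,-25,0,0,0,0,0,-35,0,0,0,0,0,-35,0,0,0,0,0,-35,0,0,0]'
python3 - <<'E'
from h import *
plan([.38,.15,.3],90,360)
E
```

```text
clock: 29.82
tool_pos: [0.3965, 0.2873, 0.0685]
eef_rot: [0.353, 0.935, 0.003, 0.001]
contact_force: [-0.4, -0.2, 0.4]
opening: 0.434
clock: 30.23
tool_pos: [0.3926, 0.2839, 0.2078]
eef_rot: [0.352, 0.936, -0.004, -0.003]
contact_force: [1.2, -0.2, -0.0]
opening: 0.679
cur [0.3926 0.2839 0.2078] yaw 138.8 dyaw -48.8 rows 8 q7 -0.56
[-9.8, -13.7, -11.4, -0.07, 0.01, 6.1]
[-11.2, -12.6, -11.4, -0.07, 0.01, 6.1]
[-12.5, -11.3, -11.5, -0.07, 0.01, 6.1]
[-13.6, -9.9, -11.5, -0.07, 0.01, 6.1]
[-14.6, -8.4, -11.5, -0.07, 0.01, 6.1]
[-15.4, -6.8, -11.5, -0.07, 0.01, 6.1]
[-16.0, -5.1, -11.5, -0.07, 0.01, 6.1]
[-16.5, -3.4, -11.5, -0.07, 0.01, 6.1]
```

```bash
python3 -m creep '[-15,-12,-30,0,0,0,-15,-12,-30,0,0,0,-15,-12,-30,0,0,0,-15,-12,-30,0,0,0,0,0,0,0,0,0]'
python3 - <<'E'
from plant import *
from h import *
print(get_state()["tool_pos"])
S={}
for c in("side","scene"):
    d=snapshot(c); im=d["color"][:,:,::-1]; cv2.imwrite(f"pics/f_{c}.png",im)
    crops={"side":[(290,175,150,110),(185,240,100,80),(255,345,120,95)],"scene":[(160,180,190,110),(300,180,140,110)]}[c]
    for i,(x,y,w,h) in enumerate(crops):
        cv2.imwrite(f"pics/f_{c}{i}.png",cv2.resize(im[y:y+h,x:x+w],None,fx=4,fy=4,interpolation=2))
E
```

```text
clock: 30.65
tool_pos: [0.4077, 0.2095, 0.34]
eef_rot: [0.35, 0.937, 0.001, -0.0]
contact_force: [0.6, -0.1, 0.0]
opening: 0.681
[0.40769748 0.20946944 0.34002938]
```

View pics/f_side.png

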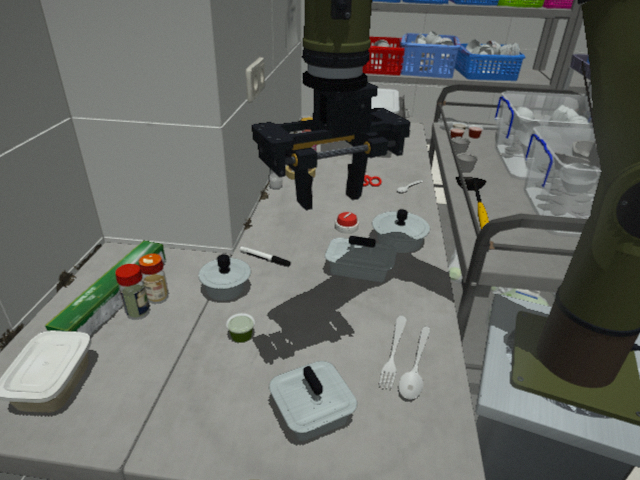

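View pics/f_scene.png

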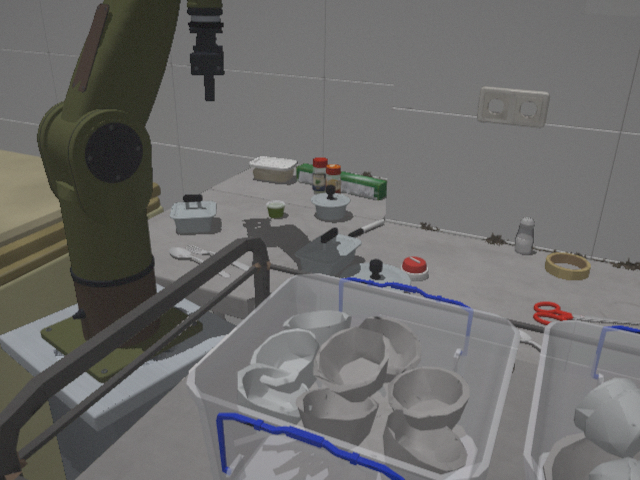

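View pics/f_side2.png

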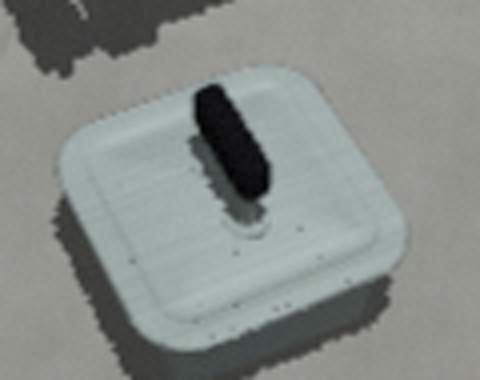

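View pics/f_scene0.png

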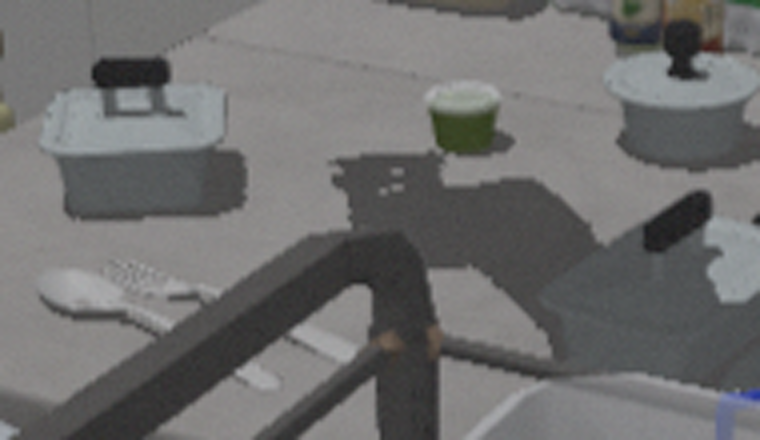

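View pics/f_side1.png

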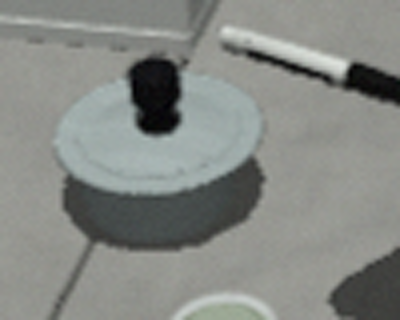

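View pics/f_side0.png

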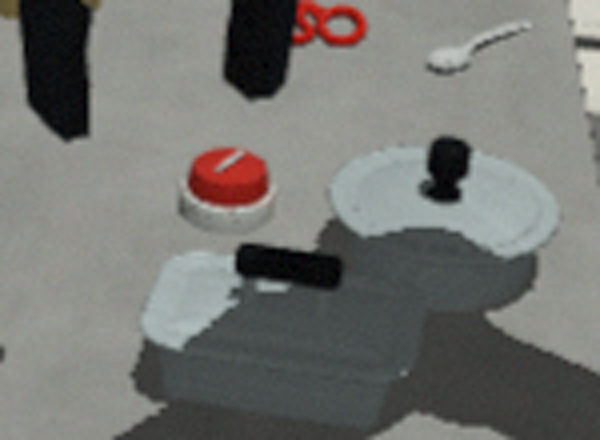

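```bash
python3 - <<'E'
from plant import *
from h import *
ds=[snapshot("side"),snapshot("scene")]
G={"small_round_lid":(.684,.074),"large_round_lid":(.394,-.275),"square_lid":(.395,.2865,.849),"oblong_lid":(.447,-.115,.15)}
C={"small_round_lid":[(185,235,90,75),(305,180,60,50)],"square_lid":[(255,345,120,95),(160,180,70,60)],"large_round_lid":[(360,195,80,70),(340,250,80,50)],"oblong_lid":[(310,220,100,70),(290,225,80,60)]}
rows=[]
for n,g in G.items():
    r=[]
    for z in (.045,.047,.050,.054,.058):
        a=SH[n]; SH[n]=a[:3]+(z,)
        f=fit(n,g[:2],ds,.01,None if len(g)<3 else [g[2]-.05,g[2],g[2]+.05]); r.append((round(f[0],2),z)+tuple(np.round(f[1:],4)))
    print(n,r)
    SH[n]=SH[n][:3]+(.047,); f=fit(n,g[:2],ds,.01,None if len(g)<3 else [g[2]-.05,g[2],g[2]+.05])
    t=[]
    for d,(x,y,w,h) in zip(ds,C[n]):
        k=min(390/w,290/h); im=cv2.resize(d["color"][y:y+h,x:x+w,::-1],None,fx=k,fy=k,interpolation=2)
        q=(proj(d,pts3(n,f[1:]))-[x,y]+.5)*k; cv2.polylines(im,[np.int32(q)],True,(0,0,255),1,cv2.LINE_AA)
        c=np.zeros((295,395,3),np.uint8); c[:im.shape[0],:im.shape[1]]=im[:295,:395]; t.append(c)
    rows.append(np.hstack(t))
cv2.imwrite("pics/g1.png",np.vstack(rows[:2]));cv2.imwrite("pics/g2.png",np.vstack(rows[2:]))
E
```

```text
small_round_lid [(np.float64(14.79), 0.045, np.float64(0.6882), np.float64(0.0681), np.float64(0.0)), (np.float64(15.24), 0.047, np.float64(0.686), np.float64(0.071), np.float64(0.0)), (np.float64(15.56), 0.05, np.float64(0.6848), np.float64(0.0718), np.float64(0.0)), (np.float64(12.5), 0.054, np.float64(0.674), np.float64(0.0615), np.float64(0.0)), (np.float64(13.82), 0.058, np.float64(0.6602), np.float64(0.0458), np.float64(0.0))]
large_round_lid [(np.float64(9.63), 0.045, np.float64(0.3967), np.float64(-0.2831), np.float64(0.0)), (np.float64(10.15), 0.047, np.float64(0.396), np.float64(-0.2794), np.float64(0.0)), (np.float64(11.12), 0.05, np.float64(0.3954), np.float64(-0.2749), np.float64(0.0)), (np.float64(10.88), 0.054, np.float64(0.3947), np.float64(-0.2725), np.float64(0.0)), (np.float64(9.87), 0.058, np.float64(0.3925), np.float64(-0.2677), np.float64(0.0))]
square_lid [(np.float64(15.53), 0.045, np.float64(0.3925), np.float64(0.2879), np.float64(0.842)), (np.float64(15.54), 0.047, np.float64(0.3933), np.float64(0.2891), np.float64(0.8499)), (np.float64(14.23), 0.05, np.float64(0.3927), np.float64(0.2902), np.float64(0.8685)), (np.float64(9.41), 0.054, np.float64(0.3877), np.float64(0.2908), np.float64(0.8613)), (np.float64(8.26), 0.058, np.float64(0.3896), np.float64(0.2981), np.float64(0.866))]
oblong_lid [(np.float64(9.04), 0.045, np.float64(0.4459), np.float64(-0.1097), np.float64(0.0939)), (np.float64(9.28), 0.047, np.float64(0.4457), np.float64(-0.1156), np.float64(0.1814)), (np.float64(10.17), 0.05, np.float64(0.4452), np.float64(-0.12), np.float64(0.2111)), (np.float64(9.58), 0.054, np.float64(0.4445), np.float64(-0.1223), np.float64(0.1756)), (np.float64(8.69), 0.058, np.float64(0.4451), np.float64(-0.1265), np.float64(0.1778))]
```

View pics/g1.png

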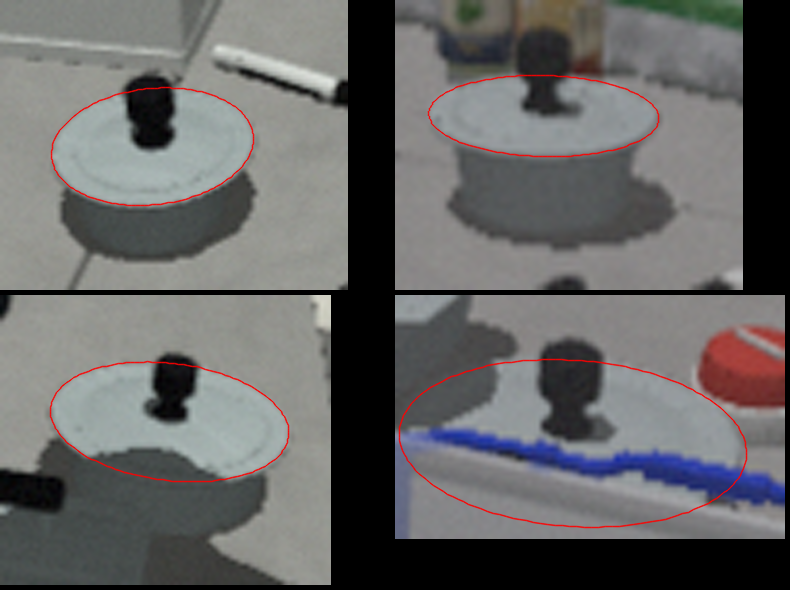

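View pics/g2.png

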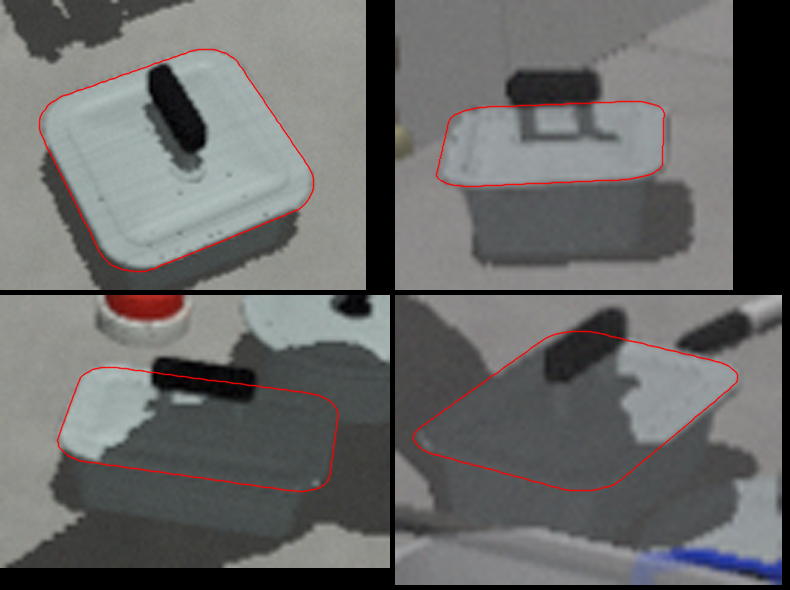

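```bash
python3 -m creep '[15,25,0,0,0,0,15,25,0,0,0,0,15,25,0,0,0,0,15,25,0,0,0,0,0,0,0,0,0,0]'
python3 - <<'E'
from plant import *
from h import *
print(get_state()["tool_pos"])
ds=[snapshot("side"),snapshot("scene")]
G={"large_round_lid":(.394,-.275),"oblong_lid":(.447,-.115,.15)}
C={"large_round_lid":[(360,195,80,70),(340,250,80,50)],"oblong_lid":[(310,220,100,70),(290,225,80,60)]}
rows=[]
for n,g in G.items():
    SH[n]=SH[n][:3]+(.047,); f=fit(n,g[:2],ds,.01,None if len(g)<3 else [g[2]-.05,g[2],g[2]+.05]); print(n,np.round(f,4))
    t=[]
    for d,(x,y,w,h) in zip(ds,C[n]):
        k=min(390/w,290/h); im=cv2.resize(d["color"][y:y+h,x:x+w,::-1],None,fx=k,fy=k,interpolation=2)
        c=np.zeros((295,395,3),np.uint8); c[:im.shape[0],:im.shape[1]]=im[:295,:395]; t.append(c)
    rows.append(np.hstack(t))
cv2.imwrite("pics/g3.png",np.vstack(rows))
a=cv2.imread("pics/side0.png").astype(int);b=ds[0]["color"][:,:,::-1].astype(int)
print("timer",onplane(ds[0],find_in("timer_centre","side")[0]["xy"],.018),"pot",onplane(ds[0],find_in("sauce_pot_centre","side")[0]["xy"],.018))
E
```

```text
clock: 31.27
tool_pos: [0.4202, 0.3294, 0.3253]
eef_rot: [0.345, 0.938, -0.009, -0.008]
contact_force: [0.1, 0.1, -0.1]
opening: 0.677
[0.4201703  0.32944735 0.32525675]
large_round_lid [13.7772  0.3959 -0.2776  0.    ]
oblong_lid [14.2688  0.4452 -0.1171  0.2163]
timer [ 0.54060125 -0.26577983  0.018     ] pot [0.5923082  0.17653348 0.018     ]
```

View pics/g3.png

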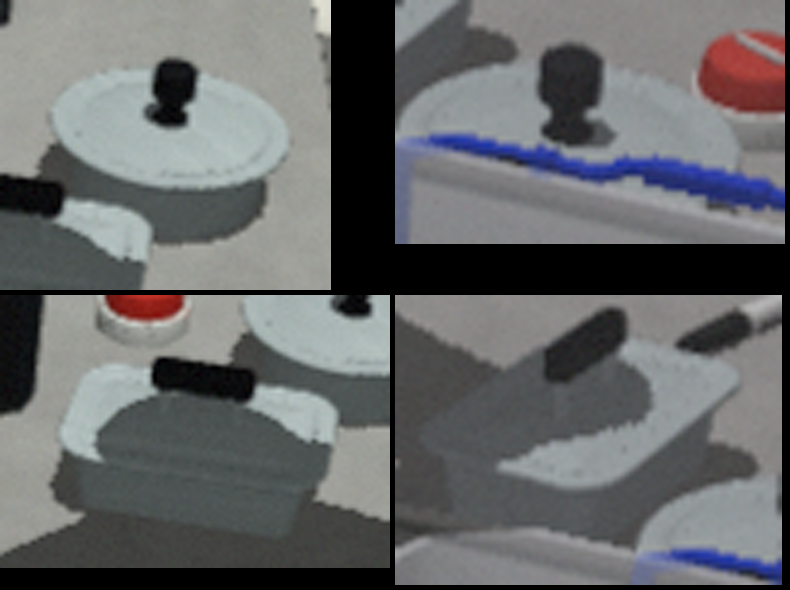

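```bash
python3 -c "
from plant import *
print(finish_job())"
```

```text
the job is handed in; nothing more can be done
None
```

All four lids are on their matching containers, and I handed the job in at about 31 s of the 99 s with the gripper open and clear. The hand-in reports no verdict.

**Last checks:**
- **Seating:** At release, the handle points worked out at about 77–79 mm above the container undersides, so every plug was already in its mouth.
- **Level:** In the final side and scene pictures, level lid outlines fit all four lids at about rim height (z ≈ 0.047 m). I saw no gap or tilt.
- **Bystanders:** The final pictures show the timer and sauce pot where they stood. The network's points for them came back within about 15 mm of my first hand-picked ones, which is within that method's scatter.

**What disagreed or was less certain:**
- **Square container:** The wrist-camera fit was about 6 mm off the other two cameras. I followed the side and scene pictures, with the lid in the hand as reference, and it went in without force.
- **Small round lid:** It touched the rim with about 20 N on the way down. I backed off slightly and re-lowered it, and it released cleanly; the container may have shifted by a millimetre or two.
- **Large round and oblong lids:** The final height fits were noisy because of the tote and the arm's shadow. For those two I rely more on the height at release than on the fits. The oblong lid's yaw fit also read about 3° off the container's yaw, which I put down to the shadow.

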